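# Pack the spread-jar box and pin its lid

## Task

Lift the loose lid off the wooden jar box by its knob and lay it flat on the grey chopping board, then stand every little spread jar that is out on the worktop upright in the box. Put the lid back squarely on the box with its brass knuckle right above the box's knuckle, and push the red-headed hinge pin down through both until its head sits on the lid's knuckle, without knocking over the salt shaker or the mug.

Things in the scene. Friction and masses are not known exactly. Their poses are not given: they have to be found in the camera images.
- box: wooden jar box, fixed to the worktop, 262 x 122 mm outside (long side along its x), open on top under its lid; walls 6 mm, inner floor 5 mm above the worktop, rim 56 mm above the worktop. Origin: centre of its underside, z up. Three low partitions (4 mm thick, 26 mm high above the floor, across y at x = -63.5, 0, 63.5 mm) make a row of four cells along x, one jar each: cell centres at x = -95, -32, 32, 95 mm, y = 0, each cell 59 mm (x) by 110 mm (y)
- box_knuckle (a point): centre of the upper face (54 mm above the worktop) of the box's brass hinge knuckle: an upright ring, 30 mm outside, hole 13 mm, 20 mm tall, open at both ends, fixed on the middle of the box's +y long side, 78 mm from the box's centre; axes as the box
- board: grey chopping board, fixed, 290 x 240 x 16 mm; origin: centre of its underside, z up
- board_top (a point): centre of the board's upper face, 16 mm above the worktop
- lid: loose swing lid of the box, brown wood plate 262 (x) x 122 (y) x 10 mm, 0.2 kg, same outline as the box; origin: centre of its underside, z up. It starts lying loosely and a little crooked on the rim
- lid_knob (a point): on the lid's knob, 34 mm above the lid's underside, where to grip it: dark wooden bar on the middle of the lid, 56 mm along the lid's x, 18 mm thick in y, its top 46 mm above the lid's underside (36 mm above the plate); axes as the lid
- lid_knuckle (a point): centre of the upper face of the lid's brass knuckle: a flat upright ring, 30 mm outside, hole 13 mm, 10 mm thick, level with the plate, on the middle of the lid's +y long side, 78 mm from the lid's centre. With the lid properly on the box it lies straight above the box's knuckle, its upper face 66 mm above the worktop; axes as the lid
- pin_head (a point): hinge pin, centre of its head: red upright cylinder 24 mm across and 36 mm tall (this point is 18 mm above the head's underside); a steel shaft 9 mm across and 40 mm long hangs under it, its last 9 mm tapered. z is the pin's axis, pointing up. It starts upright in a wooden stand (fixed, 56 x 56 mm, 44 mm tall, hole 13 mm) with its head resting on the stand's top
- pin_tip (a point): the point of the hinge pin, on its axis, 58 mm below the centre of its head
- shaker: white salt shaker with a blue top, 38 mm across, 64 mm tall, standing among the little jars: not to be packed. Origin: centre of its underside
- mug: blue mug, 78 mm across, 85 mm tall, loose on the worktop. Origin: centre of its underside
- jar1_mid (a point): middle of a little squat closed spread jar (peanut-butter brown, steel cap), 48 mm across and 38 mm tall, 0.1 kg, standing upright on the worktop; this point is half-way up (19 mm). Absent in some runs (None)
- jar2_mid (a point): middle of a little squat closed spread jar (orange, steel cap), 48 mm across and 38 mm tall, 0.1 kg, standing upright on the worktop; this point is half-way up (19 mm). Absent in some runs (None)
- jar3_mid (a point): middle of a little squat closed spread jar (dark red, steel cap), 48 mm across and 38 mm tall, 0.1 kg, standing upright on the worktop; this point is half-way up (19 mm). Absent in some runs (None)
- jar4_mid (a point): middle of a little squat closed spread jar (peanut-butter brown, steel cap), 48 mm across and 38 mm tall, 0.1 kg, standing upright on the worktop; this point is half-way up (19 mm). Absent in some runs (None)
Mind the look-alikes: they are no part of the job. Leave any green look-alike of the part that bears jar3_mid alone.

How it is judged:
On the way, in this order (a step that is already met when the one before it is completed fails the run):
1. the lid lies flat on the chopping board, let go (x of lid_knob in the frame of board_top between -0.08 and 0.08 m and y of lid_knob in the frame of board_top between -0.08 and 0.08 m and z of lid_knob in the frame of board_top below 0.039 m and angle between lid_knob's own z axis and vertical below 0.06 rad and linear speed of lid below 0.02 m/s and contact force between the fingers and lid below 0.05 N), for 0.2 s.
2. every little jar present stands upright on the floor of the box (x of jar1_mid in the frame of box between -0.115 and 0.115 m and y of jar1_mid in the frame of box between -0.05 and 0.05 m and z of each of jar1_mid, jar2_mid, jar3_mid, jar4_mid in the frame of box below 0.034 m and angle between each of jar1_mid, jar2_mid, jar3_mid, jar4_mid's own z axis and vertical below 0.2 rad and linear speed of each of jar1, jar2, jar3, jar4 below 0.03 m/s and x of jar2_mid in the frame of box between -0.115 and 0.115 m and y of jar2_mid in the frame of box between -0.05 and 0.05 m and x of jar3_mid in the frame of box between -0.115 and 0.115 m and y of jar3_mid in the frame of box between -0.05 and 0.05 m and x of jar4_mid in the frame of box between -0.115 and 0.115 m and y of jar4_mid in the frame of box between -0.05 and 0.05 m), for 0.2 s.
3. the lid lies flat on the box, its knuckle above the box's knuckle (horizontal distance between lid_knuckle and box_knuckle below 0.006 m and horizontal distance between lid_knob and box below 0.012 m and z of lid_knob in the frame of box between 0.086 and 0.094 m and angle between lid_knob's own z axis and vertical below 0.05 rad and linear speed of lid below 0.02 m/s), for 0.2 s.
4. the pin is through both knuckles, its head down on the lid's knuckle (horizontal distance between pin_tip and box_knuckle below 0.006 m and z of pin_head in the frame of lid_knuckle below 0.0215 m and z of pin_tip in the frame of box_knuckle below -0.022 m and angle between pin_head's own z axis and vertical below 0.12 rad), for 0.2 s.
At the end, for the whole second after the job is handed in: Present jars upright on the box floor; lid flat on the rim, knob within 12 mm of the box centre, knuckles in line within 6 mm; pin upright through both, tip 22 mm or more below the box knuckle's top, head within 3.5 mm of the lid knuckle; all at rest (all of step 2 and all of step 3 and all of step 4 and linear speed of pin below 0.02 m/s); the robot touches nothing.
It fails at once if the salt shaker or the mug is knocked over (angle between any of shaker, mug's own z axis and vertical above 0.6 rad).
Of jar1, jar2, jar3, jar4 only 2 to 4 are there at a start; the rules pass over those that are not, and their reading is None.
At some moment in a run one of jar1, jar2, jar3, jar4 may be knocked a few centimetres aside while the robot is not near it.
It also fails if it takes over 210 s, if anything falls off the work surface, if the arm or the gripper's body presses on something with over 40 N, if the wrist force passes 120 N, or if a joint passes its speed limit or range.

## Robot

A 6-joint arm with a two-finger parallel gripper is mounted at the origin on the work surface. World frame = base frame: x ahead of the robot, y to its left, z up, the work surface at z = 0. Lengths are in m, angles in rad, forces in N, time in s.
With the tool pointing down it reaches from about 0.35 to 0.975 m from the base axis. Payload 4.9 kg.
Tool frame: the origin (TCP) lies at the very end of the fingers, on their centre line; the grasp point (between the pads) lies 19 mm behind it (manip.grasp_offset is the distance from the TCP to the grasp point, in m); z points along the fingers, y is the line along which they close (so a half turn about z gives the same grasp; the last joint's range is limited). The gripper opens to 85 mm and grips with 20 to 120 N. Pads are 22 mm wide; open, the fingers measure 114 mm over their backs; the gripper's body (76 mm by 85 mm) begins 54 mm behind the grasp point. The pads swing forward as they close: fully open they stand 13 mm farther back than shut.
Start: joints at [-1.269, 0.053, 1.613, -0, 1.476, -0.119], TCP at [0.255, -0.57, 0.231] pointing down, gripper open.
Joint ranges: [-3.01, 3.01], [-1.01, 2.22], [0.06, 2.58], [-1.02, 4.17], [0.09, 2.62], [-3.14, 3.14]. Speed limits (rad/s): [2.57, 2.57, 3.14, 3.14, 3.14, 3.14].

## Interface

Orientations are given as a unit quaternion [w, x, y, z].
In Python, from plant import manip, eyes, job_done, models gives the robot as it stands.
- The arm moves only by the tool servo_tool, never from a script. Its argument "motion" is one flat list of numbers, 5 for each row, row after row: the opening, from -1 (shut) to 1 (fully open), then the shift along the tool's x, y, z normalised to -1 to 1, where 1 is 120 mm, then the turn about the tool's z normalised to -1 to 1, where 1 is 45 degrees. A call has 1 to 5 rows; each row is the pose to reach, as a shift and turn from the pose commanded when the call began, along the tool's axes at that moment; what a row does not reach only later rows make up. A row lasts 1/8 s, in which the tool goes at most 62.5 mm and 10.7 degrees, less where a joint would pass 70% of its speed; a pose out of reach is approached as far as the arm can. A call with a number of a shift or a turn outside -1 to 1 is refused whole. A call with a gripper value outside its range is refused whole. The fingers move at their own pace and stop on an object; the grip force is fixed at half the most. Time passes only in rows, so rows that repeat a pose let the fingers close. It gives the time, the measured TCP pose, the force, the opening and the grip force at its end, in the units of the state.
- manip.state(): the state, without advancing time (a new reading comes with each control period).
- eyes.grab_frame(name): name is "scene" or "side" or "wrist"; returns (picture, depth): 480x640x3 uint8, red, green, blue; 480x640 float32, m along the optical axis (not along the pixel's ray), 0 where there is no reading.
- eyes.camera_params(name): a dict with "fov_y" (degrees; the focal length in pixels is half the picture's height over the tangent of half this angle, whatever the lens; pixels are square), "cx", "cy" (the principal point, pixels), "pose" (4x4, takes a point from camera to world coordinates); the wrist camera has in their place "T_tool_cam" (4x4, takes a point from camera to tool coordinates, whose origin is the TCP and whose axes are the flange's). Camera axes: x right, y up, looking along -z (the intrinsics and any distortion apply to the point x, -y, -z); pixel columns grow to the right and rows downward; lengths in m; the calibration is good to about 2 mm. A picture is of the moment at which its call begins: read the wrist's pose just before it. camera_params takes no time and is no camera call.
- job_done(): hands the job in; it is judged then, once.
Trained networks look in the newest picture that a camera, given by its name, has taken for a name from the list of things; names that differ only in an ending like _2 or _b are one class to them, and where a whole thing is asked for, a point or a joint stands for the part that bears it (a point fixed in the world has none). Each returns a list of dicts, best first, with "p" (0 to 1); they miss things now and then, are a little off and sometimes report something else, mostly with a low value. They report only what shows in the picture. A call takes as long as a camera call. They do not tell look-alikes from the thing itself.
- models.regions_of(camera, label): "mask" (480x640 bool, what is visible of it) and "pixel" ([column, row] in pixels, amid what is visible of it).
The state is a dict: "time": time; "joint_pos": joint angles; "joint_vel": joint speeds; "joint_efforts": joint torques, N m; "tool_pos": TCP position; "tool_rot": TCP orientation; "contact_force": force on the tool from outside, world axes, zero at the start; "ft_torque": the same for the moment, N m; "gripper_width": opening from 0.0 (shut) to 1.0 (fully open); "grasp_force": force on a finger pad.
Only numpy, scipy, OpenCV 4.12 (cv2) and the standard library are available. Lean on these libraries where they do the work, as an engineer would, in place of code of your own. Each camera call takes 0.05 s, during which the arm holds its last target. There are 200 camera calls.

## Working session

There is one attempt and no reset: what is moved stays moved. The work goes in short steps, Python scripts to look and compute and a tool call to move; the robot and the scene stay as the last step left them, time stands still between calls to the robot, and variables do not carry over. Pictures are saved under pics/ and viewed, at most 14 in all, crops included, and the job is handed in when it is done.

Besides the shell and the picture viewer there is one more tool, called as name(argument=value, ...) on one line, values as JSON. servo_tool: Moves the arm, as the interface text tells. Its arguments: {"type":"object","properties":{"motion":{"type":"array","items":{"type":"number","minimum":-1,"maximum":1}}},"required":["motion"]}

```bash
mkdir -p pics; ls
python3 - <<'E'
from plant import manip, eyes
import cv2, numpy as np
s=manip.state(); print({k:np.round(v,3).tolist() if not isinstance(v,(int,float)) else v for k,v in s.items()}, manip.grasp_offset)
for n in ("scene","side","wrist"):
    p,d=eyes.grab_frame(n); cv2.imwrite(f"pics/{n}0.png",p[:,:,::-1]); np.save(f"pics/{n}0.npy",d)
    c=eyes.camera_params(n); print(n,{k:np.round(v,4).tolist() for k,v in c.items()})
E
```

```text
pics
{'time': 0.0, 'joint_pos': [-1.269, 0.053, 1.614, -0.0, 1.476, -0.119], 'joint_vel': [0.001, -0.001, 0.002, -0.001, 0.001, 0.001], 'joint_efforts': [-0.001, -39.368, -37.018, -0.0, 0.007, 0.0], 'tool_pos': [0.255, -0.57, 0.23], 'tool_rot': [-0.001, 0.978, 0.209, -0.0], 'contact_force': [0.204, 1.011, 0.133], 'ft_torque': [0.052, -0.013, -0.007], 'grasp_force': 0.0, 'gripper_width': 0.9986407315796771} 0.0187
scene {'fov_y': 50.663, 'cx': 317.5561, 'cy': 248.0232, 'pose': [[-0.1799, -0.5756, 0.7977, 1.3741], [0.9835, -0.1191, 0.1359, 0.1611], [0.0168, 0.809, 0.5875, 0.704], [0.0, 0.0, 0.0, 1.0]]}
side {'fov_y': 51.8182, 'cx': 309.9768, 'cy': 240.4685, 'pose': [[0.995, 0.0796, -0.0595, 0.4402], [-0.0993, 0.7709, -0.6292, -0.6595], [-0.0042, 0.632, 0.775, 0.89], [0.0, 0.0, 0.0, 1.0]]}
wrist {'fov_y': 60.8329, 'cx': 314.3049, 'cy': 242.5136, 'T_tool_cam': [[-0.0002, 0.9527, 0.3039, 0.0783], [1.0, 0.0, 0.0006, -0.0004], [0.0005, 0.3039, -0.9527, -0.1429], [0.0, 0.0, 0.0, 1.0]]}
```

View pics/scene0.png

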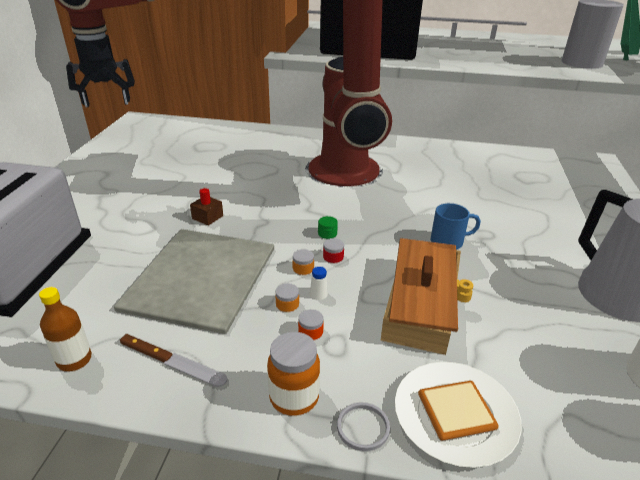

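View pics/side0.png

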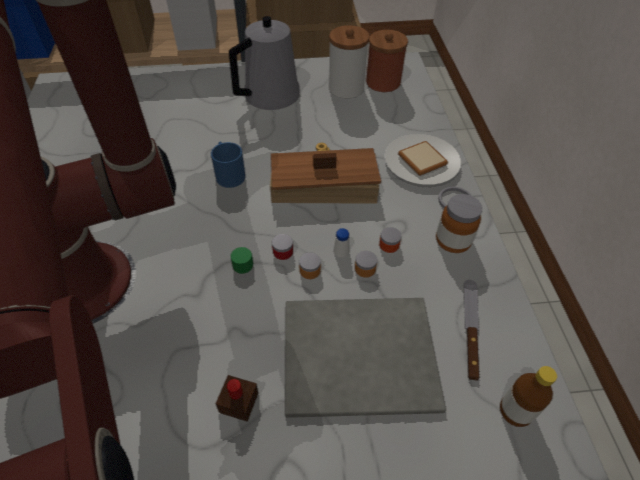

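The scene view shows the lid and box at (425,290), the mug at (450,225), the pin at (206,205) and the board at (197,278). The little jars are at (333,251) dark red, (303,261), (287,297) and (311,324).
Look-alikes: the green jar at (328,228), the big jar at (294,375) and the shaker at (319,283). None of these get packed.

```bash
cat > h.py <<'E'
from plant import manip, eyes, job_done, models
import cv2, numpy as np
from scipy.spatial.transform import Rotation as R
def toolT():
    s=manip.state(); T=np.eye(4); q=s['tool_rot']; T[:3,:3]=R.from_quat([q[1],q[2],q[3],q[0]]).as_matrix(); T[:3,3]=s['tool_pos']; return T
def grab(n,save=None):
    T=toolT(); p,d=eyes.grab_frame(n); c=eyes.camera_params(n)
    P=np.array(c['pose']) if 'pose' in c else T@np.array(c['T_tool_cam'])
    f=240/np.tan(np.radians(c['fov_y'])/2)
    v,u=np.mgrid[:480,:640]
    X=np.stack([(u-c['cx'])/f*d,-(v-c['cy'])/f*d,-d],-1)@P[:3,:3].T+P[:3,3]
    X[d<=0]=np.nan
    if save: cv2.imwrite(f"pics/{save}.png",p[:,:,::-1])
    return p,X
def regs(n,l,k=6): return models.regions_of(n,l)[:k]
def yaw():
    T=toolT(); return np.degrees(np.arctan2(T[1,0],T[0,0]))
def pix2plane(n,uv,z,T=None):
    c=eyes.camera_params(n); P=np.array(c['pose']) if 'pose' in c else (toolT() if T is None else T)@np.array(c['T_tool_cam'])
    f=240/np.tan(np.radians(c['fov_y'])/2); uv=np.atleast_2d(uv).astype(float)
    r=np.c_[(uv[:,0]-c['cx'])/f,-(uv[:,1]-c['cy'])/f,-np.ones(len(uv))]@P[:3,:3].T
    return (P[:3,3]+r*((z-P[2,3])/r[:,2])[:,None])[:,:2]
def go(x,y,z,yw=None):
    """tool-frame normalised shift & turn from the present (measured) pose; yaw of tool x axis in deg"""
    T=toolT(); d=T[:3,:3].T@(np.array([x,y,z])-T[:3,3]); t=0
    if yw is not None: t=-((yw-yaw()+90)%180-90)   # tool z down
    print('shift/120:',np.round(d/.12,3),'turn/45:',round(t/45,3),'yaw now',round(yaw(),1))
E
cat > m.py <<'E'
from h import *
for n in ("scene","side"):
    p,X=grab(n)
    print(n)
    for l in ("jar1_mid","jar2_mid","jar3_mid","shaker","mug","pin_head","lid","lid_knob","lid_knuckle","box","board"):
        for r in regs(n,l):
            if r['p']<.3: continue
            Q=X[r['mask']]; Q=Q[~np.isnan(Q[:,0])]
            if len(Q)<5: continue
            zt=np.percentile(Q[:,2],95); t=Q[abs(Q[:,2]-zt)<.006][:,:2].astype(np.float32)
            (c,wh,a)=cv2.minAreaRect(t) if len(t)>4 else ((0,0),(0,0),0)
            print(l,round(r['p'],2),np.round(r['pixel']),'ztop',round(float(zt),4),'rect c',np.round(c,4),np.round(wh,3),round(a,1),len(t),'col',p[r['mask']].mean(0).astype(int))
E
python3 m.py
```

```text
scene
jar1_mid 0.82 [285. 300.] ztop 0.0389 rect c [ 0.6254 -0.0277] [0.048 0.042] 13.6 294 col [146 121  98]
jar2_mid 0.69 [311. 328.] ztop 0.0392 rect c [0.6927 0.0343] [0.044 0.043] 11.9 338 col [151 114 101]
jar2_mid 0.37 [455. 222.] ztop 0.0835 rect c [0.329 0.299] [0.079 0.076] 15.9 241 col [ 47  74 102]
jar3_mid 0.7 [323. 229.] ztop 0.0383 rect c [0.36   0.0114] [0.04  0.042] 19.5 163 col [ 18 102  37]
jar3_mid 0.67 [332. 252.] ztop 0.0386 rect c [0.4489 0.0395] [0.044 0.044] 60.1 201 col [135  85  88]
shaker 0.62 [318. 281.] ztop 0.0641 rect c [0.5813 0.0298] [0.026 0.029] 41.9 121 col [130 143 160]
mug 0.55 [455. 221.] ztop 0.0835 rect c [0.3294 0.2983] [0.078 0.076] 9.9 224 col [42 71 99]
pin_head 0.61 [202. 198.] ztop 0.0801 rect c [ 0.3476 -0.3011] [0.021 0.021] 54.8 39 col [136  14  10]
pin_head 0.3 [332. 253.] ztop 0.0386 rect c [0.4489 0.0395] [0.044 0.044] 60.1 202 col [134  85  88]
lid 0.95 [426. 287.] ztop 0.0745 rect c [0.566  0.2402] [0.111 0.251] 89.2 92 col [152  94  46]
lid 0.68 [310. 326.] ztop 0.0391 rect c [0.6916 0.0342] [0.046 0.043] 11.7 361 col [154 118 
[... 1281 characters left out ...]
141 col [79 17 15]
pin_head 0.46 [328. 194.] ztop 0.0558 rect c [0.557  0.1758] [0.015 0.254] 87.9 244 col [68 56 40]
lid 0.58 [324. 170.] ztop 0.0878 rect c [0.5599 0.2317] [0.008 0.053] 88.0 86 col [93 62 40]
lid_knob 0.84 [324. 170.] ztop 0.0883 rect c [0.5599 0.2317] [0.008 0.053] 88.0 89 col [93 62 40]
lid_knob 0.7 [360. 360.] ztop 0.0178 rect c [ 0.5743 -0.2341] [0.242 0.289] 85.9 16848 col [87 85 79]
box 0.65 [324. 196.] ztop 0.0549 rect c [0.554  0.1788] [0.015 0.258] 86.5 230 col [68 55 40]
board 0.87 [358. 356.] ztop 0.0178 rect c [ 0.5743 -0.2341] [0.242 0.29 ] 85.9 16921 col [87 85 79]
board 0.7 [232. 389.] ztop 0.081 rect c [ 0.3395 -0.3057] [0.022 0.023] 50.4 148 col [77 18 15]
```

servo_tool(motion=[1,0.8,-0.56,-0.4,0.535,1,0.8,-0.56,-0.4,0.535,1,0.8,-0.56,-0.4,0.535,1,0.8,-0.56,-0.4,0.535])

```text
time: 1.85
tool_pos: [0.3159, -0.4696, 0.2799]
tool_rot: [0.001, 1.0, 0.001, 0.0]
contact_force: [0.1, 0.3, -0.1]
gripper_width: 1.0
grasp_force: 0.0
```

servo_tool(motion=[1,0.2,-0.47,-0.1,0,1,0.39,-0.95,-0.17,0,1,0.39,-0.95,-0.17,0])

```text
time: 2.22
tool_pos: [0.3633, -0.3539, 0.3004]
tool_rot: [0.0, 1.0, 0.002, 0.001]
contact_force: [-0.8, -0.7, -0.2]
gripper_width: 0.994
grasp_force: 0.0
```

servo_tool(motion=[1,0.2,-0.47,-0.1,0,1,0.39,-0.95,-0.17,0,1,0.39,-0.95,-0.17,0])

```text
time: 2.6
tool_pos: [0.41, -0.2403, 0.3207]
tool_rot: [0.0, 1.0, 0.003, 0.0]
contact_force: [-0.7, -0.6, -0.7]
gripper_width: 1.002
grasp_force: 0.0
```

servo_tool(motion=[1,0.2,-0.47,-0.1,0,1,0.39,-0.95,-0.17,0,1,0.39,-0.95,-0.17,0])

```text
time: 2.98
tool_pos: [0.4567, -0.1266, 0.3407]
tool_rot: [0.0, 1.0, 0.003, 0.0]
contact_force: [-0.6, -0.4, -0.6]
gripper_width: 1.0
grasp_force: 0.0
```

servo_tool(motion=[1,0.2,-0.47,-0.1,0,1,0.39,-0.95,-0.17,0,1,0.39,-0.95,-0.17,0])

```text
time: 3.35
tool_pos: [0.5035, -0.0132, 0.3605]
tool_rot: [0.0, 1.0, 0.002, -0.0]
contact_force: [0.7, -0.9, 0.3]
gripper_width: 1.001
grasp_force: 0.0
```

servo_tool(motion=[1,0.2,-0.47,-0.1,0,1,0.39,-0.95,-0.17,0,1,0.39,-0.95,-0.17,0,1,0.39,-0.95,-0.17,0])

```text
time: 3.85
tool_pos: [0.5494, 0.0979, 0.3801]
tool_rot: [0.001, 1.0, -0.001, -0.001]
contact_force: [-0.3, -0.5, -1.1]
gripper_width: 1.003
grasp_force: 0.0
```

```bash
cat > w.py <<'E'
from h import *
import sys
p,X=grab("wrist",sys.argv[1]); print(toolT()[:3,3].round(4),yaw())
for l in sys.argv[2:]:
    for r in regs("wrist",l):
        if r['p']<.3: continue
        Q=X[r['mask']]; Q=Q[~np.isnan(Q[:,0])]
        zt=np.percentile(Q[:,2],90); t=Q[abs(Q[:,2]-zt)<.004][:,:2].astype(np.float32)
        if len(t)<5: continue
        (c,wh,a)=cv2.minAreaRect(t); ec,er=cv2.minEnclosingCircle(t)
        print(l,round(r['p'],2),np.round(r['pixel']),'ztop',round(float(zt),4),'rect',np.round(c,4),np.round(wh,3),round(a,1),'circ',np.round(ec,4),round(er,4),len(t),p[r['mask']].mean(0).astype(int))
E
python3 w.py w1 jar1_mid jar2_mid jar3_mid shaker mug lid lid_knob lid_knuckle box board
```

```text
[0.5492 0.0977 0.3803] -0.14373037023507573
jar1_mid 0.56 [422. 119.] ztop 0.0392 rect [ 0.6224 -0.0279] [0.046 0.045] 89.8 circ [ 0.6221 -0.0278] 0.0234 1362 [159 154 150]
jar2_mid 0.86 [374.  54.] ztop 0.0393 rect [0.6883 0.0337] [0.046 0.046] 87.6 circ [0.6887 0.0336] 0.0235 1555 [161 155 155]
jar3_mid 0.97 [364. 259.] ztop 0.0392 rect [0.4444 0.0389] [0.045 0.046] 59.0 circ [0.4445 0.0385] 0.0235 993 [151 136 138]
jar3_mid 0.62 [380. 320.] ztop 0.0391 rect [0.3541 0.0099] [0.045 0.045] 27.4 circ [0.3539 0.0101] 0.0231 827 [ 35 131  62]
jar3_mid 0.53 [245. 127.] ztop 0.057 rect [0.5628 0.256 ] [0.15  0.262] 83.6 circ [0.5616 0.2421] 0.1435 1004 [125 107  73]
shaker 0.68 [370. 153.] ztop 0.0649 rect [0.5775 0.0292] [0.028 0.028] 76.4 circ [0.5775 0.0288] 0.0147 529 [ 85 119 162]
mug 0.57 [160. 330.] ztop 0.0809 rect [0.3493 0.3235] [0.007 0.038] 50.5 circ [0.3475 0.3212] 0.0192 59 [ 56  80 102]
lid 0.52 [628. 343.] ztop 0.0803 rect [ 0.3412 -0.2986] [0.024 0.015] 13.2 circ [ 0.3422 -0.3026] 0.012 199 [142  24  19]
lid_knob 0.93 [184. 158.] ztop 0.0678 rect [0.5623 0.257 ] [0.154 0.262] 88.8 circ [0.5624 0.2413] 0.1433 25145 [152 107  63]
lid_knuckle 0.57 [187. 159.] ztop 0.0678 rect [0.5623 0.257 ] [0.154 0.262] 88.8 circ [0.5624 0.2413] 0.1433 25172 [152 108  63]
box 0.58 [244. 124.] ztop 0.0569 rect [0.5633 0.2561] [0.153 0.263] 84.2 circ [0.5622 0.2421] 0.1436 1041 [125 107  73]
board 0.9 [561. 152.] ztop 0.0173 rect [ 0.5765 -0.2285] [0.236 0.289] 85.8 circ [ 0.5763 -0.2288] 0.1851 36807 [145 146 136]
board 0.49 [363. 257.] ztop 0.0392 rect [0.4446 0.0387] [0.045 0.045] 3.3 circ [0.4447 0.0388] 0.0232 987 [151 136 137]
```

View pics/w1.png

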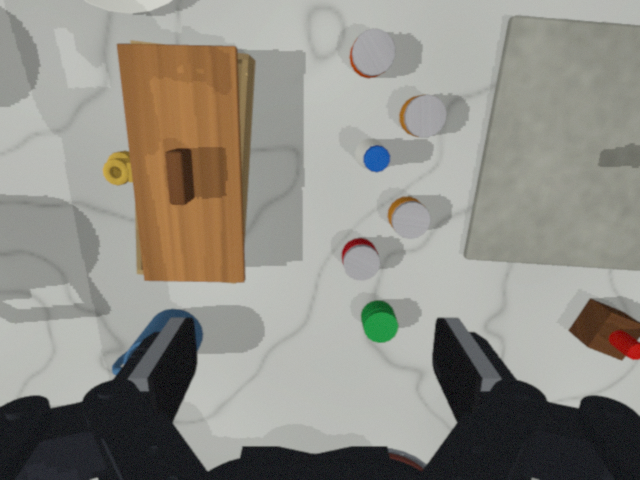

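The wrist view shows the lid with its knob at (179,176) and the jars at (372,52), (423,115), (410,217) and (360,258). The shaker is at (376,158) and the green jar to leave alone is at (380,321). Next I'll measure the lid, the knob and the fourth jar, and take a close crop.

Run:
```python
from h import *
p,X=grab("wrist"); 
cv2.imwrite("pics/crop1.png",cv2.resize(p[20:340,80:460,::-1],None,fx=2,fy=1.8)[:576,:760])
W=np.zeros((480,640),bool);W[30:290,90:260]=1
z=X[...,2]
k=W&(z>.095)&(z<.13); Q=X[k][:,:2].astype(np.float32); print('knob',cv2.minAreaRect(Q),len(Q),np.median(z[k]))
m=(W&(z>.062)&(z<.074)).astype(np.uint8); m=cv2.morphologyEx(m,cv2.MORPH_CLOSE,np.ones((9,9)));m=cv2.morphologyEx(m,cv2.MORPH_OPEN,np.ones((45,45)))
Q=X[(m>0)&(z<.074)&(z>.062)]; print('plate',cv2.minAreaRect(Q[:,:2].astype(np.float32)),len(Q)); 
A=np.c_[Q[:,:2],np.ones(len(Q))]; print('plane',np.linalg.lstsq(A,Q[:,2],rcond=None)[0], Q[:,2].mean())
J=np.zeros_like(W);J[185:245,375:440]=1; j=J&(z>.036)&(z<.043); print('jar4',cv2.minEnclosingCircle(X[j][:,:2].astype(np.float32)))
s=np.zeros_like(W);s[130:190,80:140]=1
for lo,hi in((.048,.06),(.062,.074)):
  j=s&(z>lo)&(z<hi)&(p[...,0]>p[...,2]*1.8); Q=X[j][:,:2].astype(np.float32); print('knuckle',lo,len(Q),cv2.minEnclosingCircle(Q) if len(Q)>4 else '')
```

```text
knob ((0.5621705651283264, 0.2411397397518158), (0.018226895481348038, 0.05586767569184303), 88.86920928955078) 1007 0.1020399331064199
plate ((0.5621218085289001, 0.24142253398895264), (0.12231419235467911, 0.2619325518608093), 88.79882049560547) 22368
plane [-9.74734140e-06  1.54241474e-03  6.60403771e-02] 0.0663987507579482
jar4 ((0.5001397132873535, -0.02024948038160801), 0.023453714326024055)
knuckle 0.048 216 ((0.570472240447998, 0.318966805934906), 0.014366844668984413)
knuckle 0.062 889 ((0.5779783129692078, 0.30510905385017395), 0.0343448668718338)
```

View pics/crop1.png

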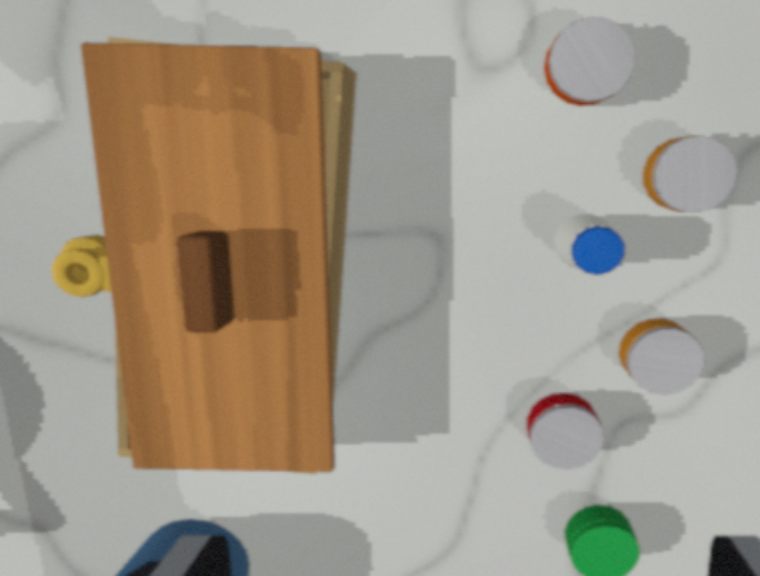

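servo_tool(motion=[1,0.05,-0.3,0.4,0,1,0.05,-0.6,0.8,0,1,0.05,-0.6,0.8,0])

```text
time: 4.82
tool_pos: [0.5523, 0.1736, 0.2794]
tool_rot: [0.001, 1.0, 0.002, -0.005]
contact_force: [0.4, 0.3, 0.2]
gripper_width: 1.002
grasp_force: 0.0
```

servo_tool(motion=[1,0.05,-0.3,0.4,0.02,1,0.05,-0.6,0.8,0.02,1,0.05,-0.6,0.8,0.02,1,0.05,-0.6,0.8,0.02])

```text
time: 5.32
tool_pos: [0.5625, 0.2438, 0.1918]
tool_rot: [-0.0, 1.0, -0.008, 0.002]
contact_force: [0.5, -0.3, 0.6]
gripper_width: 1.001
grasp_force: 0.0
```

Run:
```python
from h import *
go(.562,.2412,.074,-1.2)
p,X=grab("wrist"); z=X[...,2]
W=(X[...,1]>.18)&(X[...,1]<.3)&(X[...,0]>.5)&(X[...,0]<.62)
k=W&(z>.097)&(z<.108); Q=X[k][:,:2].astype(np.float32); print('knob',cv2.minAreaRect(Q),len(Q),np.median(z[k]))
```

```text
shift/120: [-0.007  0.022  0.982] turn/45: 0.007 yaw now -0.9
knob ((0.5626388788223267, 0.24138744175434113), (0.01769125647842884, 0.05550901219248772), 88.71638488769531) 2576 0.10210987689899377
```

servo_tool(motion=[1,0,0.02,0.35,0.01,1,0,0.02,0.7,0.01,1,0,0.02,0.97,0.01,1,0,0.02,0.97,0.01,1,0,0.02,0.97,0.01])

```text
time: 6.0
tool_pos: [0.5632, 0.2418, 0.0762]
tool_rot: [-0.001, 1.0, -0.012, 0.002]
contact_force: [0.6, 0.3, -0.0]
gripper_width: 1.0
grasp_force: 0.0
```

servo_tool(motion=[-1,0,0,0,0,-1,0,0,0,0,-1,0,0,0,0,-1,0,0,0,0,-1,0,0,0,0])

```text
time: 6.62
tool_pos: [0.5613, 0.242, 0.0734]
tool_rot: [-0.0, 1.0, -0.011, 0.0]
contact_force: [-0.2, 0.4, 2.5]
gripper_width: 0.198
grasp_force: 59.4
```

servo_tool(motion=[-1,0,0,0,0,-1,0,0,-0.1,0,-1,0,0,-0.2,0])

```text
time: 7.0
tool_pos: [0.5603, 0.2416, 0.0967]
tool_rot: [0.0, 1.0, -0.011, -0.001]
contact_force: [0.3, 0.5, -2.5]
gripper_width: 0.204
grasp_force: 58.6
```

servo_tool(motion=[-1,0,0,-0.25,0,-1,0,0,-0.5,0,-1,0,0,-0.8,0,-1,0,0,-0.8,0])

```text
time: 7.5
tool_pos: [0.5632, 0.2425, 0.1975]
tool_rot: [-0.001, 1.0, -0.011, 0.004]
contact_force: [1.5, -0.0, -2.6]
gripper_width: 0.198
grasp_force: 58.9
```

servo_tool(motion=[-1,0.01,0.2,0,0,-1,0.03,0.5,0,0,-1,0.05,0.8,0,0,-1,0.056,1,0,0])

```text
time: 8.0
tool_pos: [0.5638, 0.1202, 0.1905]
tool_rot: [0.0, 1.0, -0.012, -0.002]
contact_force: [-0.1, -0.4, -2.0]
gripper_width: 0.195
grasp_force: 59.0
```

servo_tool(motion=[-1,0.02,0.3,0,0,-1,0.03,0.65,0,0,-1,0.056,1,0,0])

```text
time: 8.38
tool_pos: [0.5677, 0.0006, 0.1905]
tool_rot: [-0.0, 1.0, -0.011, -0.002]
contact_force: [1.0, -0.7, -2.7]
gripper_width: 0.197
grasp_force: 59.0
```

servo_tool(motion=[-1,0.02,0.3,0,0,-1,0.03,0.65,0,0,-1,0.056,1,0,0])

```text
time: 8.75
tool_pos: [0.5717, -0.1194, 0.1905]
tool_rot: [-0.001, 1.0, -0.011, -0.001]
contact_force: [0.2, -0.5, -1.7]
gripper_width: 0.199
grasp_force: 59.0
```

servo_tool(motion=[-1,0.02,0.3,0,0,-1,0.03,0.6,0,0,-1,0.056,0.85,0,0,-1,0.056,0.96,0,0,-1,0.056,0.96,0,0])

```text
time: 9.38
tool_pos: [0.5763, -0.2338, 0.1915]
tool_rot: [-0.001, 1.0, -0.012, -0.001]
contact_force: [-0.3, 0.1, -1.8]
gripper_width: 0.201
grasp_force: 59.0
```

Run:
```python
from h import *
go(.577,-.232,.036)
p,X=grab("side"); z=X[...,2]
r=(X[...,0]>.42)&(X[...,0]<.72)&(X[...,1]>.15)&(X[...,1]<.345)
rim=r&(z>.050)&(z<.061); print(cv2.minAreaRect(X[rim][:,:2].astype(np.float32)),rim.sum())
```

```text
shift/120: [ 0.008 -0.013  1.296] turn/45: 0.0 yaw now -1.4
((0.5622391700744629, 0.300584614276886), (0.008078563958406448, 0.027952687814831734), 48.6629753112793) 5
```

servo_tool(motion=[-1,0,0,0.35,0,-1,0,0,0.7,0,-1,0,0,1,0,-1,0,0,1,0])

```text
time: 9.93
tool_pos: [0.5742, -0.2309, 0.0687]
tool_rot: [-0.002, 1.0, -0.011, -0.004]
contact_force: [0.1, -0.1, -2.2]
gripper_width: 0.199
grasp_force: 58.9
```

servo_tool(motion=[-1,0,0,0.1,0,-1,0,0,0.2,0,-1,0,0,0.28,0,-1,0,0,0.31,0,-1,0,0,0.31,0])

```text
time: 10.55
tool_pos: [0.5768, -0.2339, 0.0354]
tool_rot: [-0.0, 1.0, -0.012, -0.0]
contact_force: [0.1, -0.2, -1.8]
gripper_width: 0.2
grasp_force: 59.0
```

Slightly more down, then release and rise.

servo_tool(motion=[-1,0,0,0.01,0,-1,0,0,0.02,0,-1,0,0,0.02,0])

```text
time: 10.92
tool_pos: [0.577, -0.2339, 0.0334]
tool_rot: [0.0, 1.0, -0.011, 0.0]
contact_force: [0.6, 0.6, -2.5]
gripper_width: 0.203
grasp_force: 59.1
```

servo_tool(motion=[1,0,0,0,0,1,0,0,0,0,1,0,0,0,0,1,0,0,0,0,1,0,0,0,0])

```text
time: 11.55
tool_pos: [0.577, -0.2339, 0.0334]
tool_rot: [0.0, 1.0, -0.011, 0.0]
contact_force: [0.3, 0.1, 1.0]
gripper_width: 0.998
grasp_force: 0.0
```

servo_tool(motion=[1,0,0,-0.3,0,1,0,0,-0.7,0,1,0,0,-1,0,1,0,0,-1,0])

```text
time: 12.05
tool_pos: [0.5793, -0.2351, 0.1581]
tool_rot: [0.002, 1.0, -0.011, 0.004]
contact_force: [0.5, 0.6, -0.0]
gripper_width: 1.0
grasp_force: 0.0
```

servo_tool(motion=[1,0,-0.4,-0.5,-0.03,1,0,-0.9,-1,-0.03,1,0,-0.9,-1,-0.03])

```text
time: 12.42
tool_pos: [0.5796, -0.1243, 0.2746]
tool_rot: [0.0, 1.0, 0.001, 0.001]
contact_force: [0.4, 0.1, 0.1]
gripper_width: 0.995
grasp_force: 0.0
```

servo_tool(motion=[1,0,-0.5,-0.4,0,1,0,-1,-0.8,0,1,0,-1,-0.8,0])

```text
time: 12.8
tool_pos: [0.5796, -0.0037, 0.3709]
tool_rot: [-0.0, 1.0, 0.001, 0.001]
contact_force: [0.3, 0.5, -1.2]
gripper_width: 0.999
grasp_force: 0.0
```

servo_tool(motion=[1,0,-0.5,0,0,1,0,-1,0,0,1,0,-1,0,0,1,0,-1,0,0])

```text
time: 13.3
tool_pos: [0.5791, 0.1139, 0.3678]
tool_rot: [0.0, 1.0, 0.001, -0.001]
contact_force: [-0.0, 0.0, -0.7]
gripper_width: 1.005
grasp_force: 0.0
```

```bash
cat > jars.py <<'E'
from h import *
def blobs(X,p):
    """jar caps: connected patches at cap height"""
    z=X[...,2]; m=((z>.035)&(z<.043)).astype(np.uint8); m=cv2.morphologyEx(m,cv2.MORPH_OPEN,np.ones((5,5)))
    n,L,st,c=cv2.connectedComponentsWithStats(m)
    for i in range(1,n):
        if st[i,4]<250: continue
        ec,er=cv2.minEnclosingCircle(X[L==i][:,:2].astype(np.float32))
        if .019<er<.028: print('cap',np.round(c[i]),np.round(ec,4),round(er,4),p[L==i].mean(0).astype(int))
def box(X):
    z=X[...,2]; r=(X[...,0]>.4)&(X[...,0]<.73)&(X[...,1]>.13)&(X[...,1]<.35)&(z>.054)&(z<.0605)
    m=cv2.morphologyEx(r.astype(np.uint8),cv2.MORPH_CLOSE,np.ones((3,3))); n,L,st,c=cv2.connectedComponentsWithStats(m)
    i=1+np.argmax(st[1:,4]); Q=X[(L==i)&r][:,:2].astype(np.float32); print('rim',cv2.minAreaRect(Q),len(Q))
if __name__=="__main__":
    import sys
    p,X=grab("wrist",sys.argv[1]); print(toolT()[:3,3].round(4)); blobs(X,p); box(X)
E
python3 jars.py w2
```

```text
[0.5792 0.1133 0.3681]
cap [427.  71.] [ 0.6977 -0.0064] 0.0234 [161 160 162]
cap [441. 144.] [ 0.6222 -0.0282] 0.0236 [162 161 163]
cap [424. 246.] [ 0.5002 -0.0202] 0.0235 [163 163 165]
cap [374. 288.] [0.444 0.039] 0.0236 [160 160 162]
cap [393. 351.] [0.3532 0.0094] 0.024 [ 40 145  70]
rim ((0.5628334879875183, 0.257363885641098), (0.1529226005077362, 0.26294416189193726), 83.70494079589844) 4096
```

View pics/w2.png

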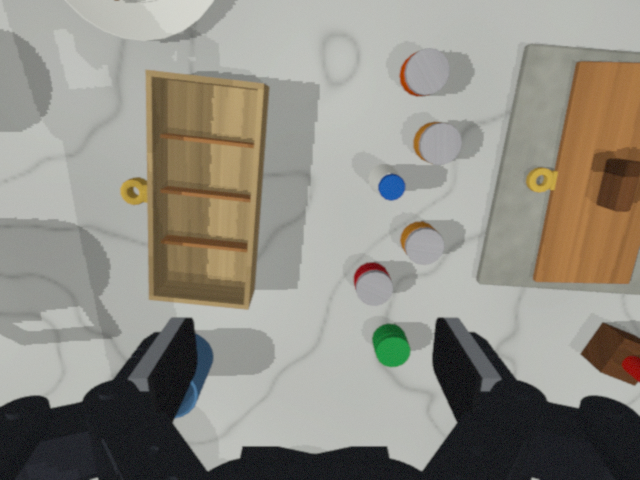

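The lid lies on the board with its knuckle at (541,181), and the box is open. The orange jar has been knocked to (427,71). I'll start with that one.

servo_tool(motion=[1,0.4,0.4,0.3,0,1,0.8,0.8,0.6,0,1,0.99,0.99,0.8,0,1,0.99,0.99,0.8,0])

```text
time: 13.85
tool_pos: [0.6976, -0.0093, 0.2669]
tool_rot: [-0.0, 1.0, -0.003, -0.004]
contact_force: [-0.2, 0.6, -0.3]
gripper_width: 0.997
grasp_force: 0.0
```

servo_tool(motion=[1,0,0,0.4,0.142,1,0,0,0.9,0.142,1,0,0,0.9,0.142,1,0,0,0.9,0.142])

```text
time: 14.35
tool_pos: [0.6992, -0.005, 0.1683]
tool_rot: [0.0, 0.998, -0.056, 0.002]
contact_force: [0.9, -0.4, 1.6]
gripper_width: 0.995
grasp_force: 0.0
```

```bash
python3 jars.py w3; python3 -c "
from h import *
go(.6977,-.0064,.006,-6.3)"
```

```text
[ 0.7001 -0.005   0.1697]
cap [318. 231.] [ 0.698  -0.0068] 0.0235 [148 147 149]
cap [357. 324.] [ 0.6226 -0.0282] 0.0236 [146 146 147]
cap [358. 439.] [ 0.5116 -0.0199] 0.0196 [131 131 132]
rim ((0.6414042115211487, 0.19432713091373444), (0.046850454062223434, 0.0940093845129013), 83.82478332519531) 1764
shift/120: [-0.026  0.014  1.364] turn/45: -0.002 yaw now -6.4
```

servo_tool(motion=[1,-0.02,0.01,0.4,0,1,-0.02,0.01,0.8,0,1,-0.02,0.01,1,0,1,-0.02,0.01,1,0])

```text
time: 14.9
tool_pos: [0.6956, -0.0055, 0.0453]
tool_rot: [-0.0, 0.998, -0.055, -0.0]
contact_force: [-0.5, 0.4, -0.4]
gripper_width: 0.997
grasp_force: 0.0
```

servo_tool(motion=[1,0,0,0.2,0,1,0,0,0.36,0,1,0,0,0.36,0,-1,0,0,0.36,0,-1,0,0,0.36,0])

```text
time: 15.52
tool_pos: [0.6964, -0.0056, 0.0032]
tool_rot: [0.0, 0.998, -0.055, 0.001]
contact_force: [0.3, -0.7, -0.5]
gripper_width: 0.602
grasp_force: 0.0
```

servo_tool(motion=[-1,0,0,0,0,-1,0,0,0,0,-1,0,0,0,0])

```text
time: 15.9
tool_pos: [0.6968, -0.0057, 0.0036]
tool_rot: [0.0, 0.998, -0.055, 0.001]
contact_force: [0.5, -0.1, 6.1]
gripper_width: 0.543
grasp_force: 62.4
```

servo_tool(motion=[-1,0,0,-0.3,0,-1,0,0,-0.6,0,-1,0,0,-0.9,0,-1,0,0,-0.9,0])

```text
time: 16.4
tool_pos: [0.6977, -0.0057, 0.1137]
tool_rot: [0.0, 0.998, -0.055, 0.003]
contact_force: [0.4, 0.2, -0.3]
gripper_width: 0.542
grasp_force: 62.0
```

servo_tool(motion=[-1,-0.1,-0.3,0,0,-1,-0.2,-0.7,0,0,-1,-0.28,-0.963,0,0])

```text
time: 16.77
tool_pos: [0.6729, 0.1147, 0.1069]
tool_rot: [0.0, 0.998, -0.055, -0.002]
contact_force: [0.8, -0.1, 0.1]
gripper_width: 0.543
grasp_force: 62.0
```

servo_tool(motion=[-1,-0.1,-0.35,0,0,-1,-0.2,-0.7,0,0,-1,-0.28,-0.9,0,0,-1,-0.28,-0.963,0,0,-1,-0.28,-0.963,0,0])

```text
time: 17.4
tool_pos: [0.6539, 0.2312, 0.1085]
tool_rot: [0.001, 0.998, -0.055, -0.001]
contact_force: [0.9, -1.0, -1.3]
gripper_width: 0.542
grasp_force: 62.0
```

Run:
```python
from h import *
from jars import box
go(.6555,.2316,.01,-6.3)
p,X=grab("side"); box(X)
p,X=grab("scene"); box(X)
```

```text
shift/120: [ 0.014 -0.006  0.821] turn/45: -0.001 yaw now -6.3
rim ((0.5353869795799255, 0.2555427551269531), (0.1536136120557785, 0.21077778935432434), 84.14674377441406) 401
rim ((0.6192882657051086, 0.2515471577644348), (0.1516658067703247, 0.15907138586044312), 83.62010955810547) 552
```

servo_tool(motion=[-1,0.01,0,0.3,0,-1,0.01,0,0.55,0,-1,0.01,0,0.7,0,-1,0.01,0,0.79,0,-1,0.01,0,0.82,0])

```text
time: 18.12
tool_pos: [0.6559, 0.2312, 0.0116]
tool_rot: [0.0, 0.998, -0.056, 0.0]
contact_force: [-0.5, -0.6, -1.1]
gripper_width: 0.542
grasp_force: 62.0
```

servo_tool(motion=[-1,0,0,0,0,0.4,0,0,0,0,0.4,0,0,0,0,0.4,0,0,0,0,0.4,0,0,0,0])

```text
time: 18.75
tool_pos: [0.6557, 0.2315, 0.0119]
tool_rot: [-0.0, 0.998, -0.055, 0.0]
contact_force: [0.8, -0.2, -0.3]
gripper_width: 0.704
grasp_force: 0.0
```

servo_tool(motion=[0.4,0,0,-0.2,0,0.4,0,0,-0.5,0,0.4,0,0,-0.9,0,0.4,0,0,-0.9,0])

```text
time: 19.25
tool_pos: [0.6598, 0.2325, 0.1285]
tool_rot: [-0.002, 0.998, -0.055, 0.006]
contact_force: [1.2, -0.2, 1.4]
gripper_width: 0.7
grasp_force: 0.0
```

Run:
```python
from h import *
from jars import box
go(.6223,-.0282,.12,-6.3)
p,X=grab("side"); box(X)
z=X[...,2];r=np.linalg.norm(X[...,:2]-[.6555,.2316],axis=-1)<.035; k=r&(z>.03)&(z<.052); print(k.sum(),cv2.minEnclosingCircle(X[k][:,:2].astype(np.float32)),np.median(z[k]))
```

```text
shift/120: [-0.071  2.194  0.06 ] turn/45: -0.001 yaw now -6.4
rim ((0.560799777507782, 0.24912257492542267), (0.14576660096645355, 0.26205429434776306), 83.38408660888672) 514
286 ((0.6552039980888367, 0.23210608959197998), 0.03469141945242882) 0.04214928155762854
```

servo_tool(motion=[1,-0.01,0.4,0,0,1,-0.01,0.8,0,0,1,-0.01,0.95,0,0])

```text
time: 19.68
tool_pos: [0.6408, 0.1162, 0.1188]
tool_rot: [0.0, 0.998, -0.056, -0.001]
contact_force: [-0.2, -0.2, -0.8]
gripper_width: 0.999
grasp_force: 0.0
```

servo_tool(motion=[1,-0.01,0.4,0,0,1,-0.02,0.8,0,0,1,-0.02,0.95,0,0])

```text
time: 20.05
tool_pos: [0.6263, 0.0038, 0.1192]
tool_rot: [-0.0, 0.998, -0.056, -0.0]
contact_force: [0.4, 1.0, -0.2]
gripper_width: 1.002
grasp_force: 0.0
```

servo_tool(motion=[1,-0.01,0.29,0,0,1,-0.01,0.29,0,0,1,-0.01,0.29,0,0])

```text
time: 20.42
tool_pos: [0.6219, -0.0281, 0.1195]
tool_rot: [-0.0, 0.998, -0.055, -0.0]
contact_force: [-0.0, 0.0, 0.6]
gripper_width: 1.0
grasp_force: 0.0
```

Run:
```python
from h import *
from jars import blobs
go(.6223,-.0282,.007,-6.3)
p,X=grab("wrist"); blobs(X,p)
```

```text
shift/120: [0.004 0.001 0.937] turn/45: -0.001 yaw now -6.3
cap [316. 250.] [ 0.6223 -0.0282] 0.0236 [151 150 152]
cap [324. 422.] [ 0.5007 -0.021 ] 0.024 [148 148 149]
```

servo_tool(motion=[1,0,0,0.4,0,1,0,0,0.8,0,1,0,0,0.94,0,1,0,0,0.94,0,-1,0,0,0.94,0])

```text
time: 21.1
tool_pos: [0.6237, -0.0291, 0.0093]
tool_rot: [0.0, 0.998, -0.055, 0.002]
contact_force: [0.3, -0.4, 0.5]
gripper_width: 0.818
grasp_force: 0.0
```

servo_tool(motion=[-1,0,0,0,0,-1,0,0,0,0,-1,0,0,0,0,-1,0,0,0,0])

```text
time: 21.6
tool_pos: [0.6239, -0.0295, 0.0096]
tool_rot: [0.0, 0.998, -0.055, 0.002]
contact_force: [0.0, 0.6, 6.1]
gripper_width: 0.538
grasp_force: 62.5
```

servo_tool(motion=[-1,0,0,-0.3,0,-1,0,0,-0.6,0,-1,0,0,-0.9,0,-1,0,0,-0.9,0])

```text
time: 22.1
tool_pos: [0.6243, -0.0297, 0.1191]
tool_rot: [0.0, 0.998, -0.055, 0.004]
contact_force: [-0.2, -0.9, -0.2]
gripper_width: 0.537
grasp_force: 61.9
```

servo_tool(motion=[-1,-0.05,-0.25,0,0,-1,-0.11,-0.5,0,0,-1,-0.164,-0.727,0,0])

```text
time: 22.48
tool_pos: [0.6103, 0.0606, 0.1125]
tool_rot: [0.0, 0.998, -0.056, -0.002]
contact_force: [0.8, -0.2, -0.6]
gripper_width: 0.54
grasp_force: 61.9
```

servo_tool(motion=[-1,-0.08,-0.36,0,0,-1,-0.164,-0.727,0,0])

```text
time: 22.72
tool_pos: [0.6005, 0.1494, 0.1125]
tool_rot: [0.0, 0.998, -0.056, -0.002]
contact_force: [0.4, 0.2, -1.8]
gripper_width: 0.542
grasp_force: 61.9
```

servo_tool(motion=[-1,-0.08,-0.36,0,0,-1,-0.13,-0.6,0,0,-1,-0.164,-0.727,0,0,-1,-0.164,-0.727,0,0])

```text
time: 23.22
tool_pos: [0.5913, 0.2376, 0.1136]
tool_rot: [0.0, 0.998, -0.055, -0.001]
contact_force: [0.6, 0.7, -0.9]
gripper_width: 0.537
grasp_force: 62.0
```

Run:
```python
from h import *
go(.5929,.2385,.0125,-6.3)
```

```text
shift/120: [ 0.014 -0.01   0.842] turn/45: 0.0 yaw now -6.3
```

servo_tool(motion=[-1,0.01,0,0.3,0,-1,0.01,0,0.55,0,-1,0.01,0,0.7,0,-1,0.01,0,0.79,0,-1,0.01,0,0.82,0])

```text
time: 23.85
tool_pos: [0.5935, 0.237, 0.0164]
tool_rot: [0.0, 0.998, -0.056, 0.0]
contact_force: [-0.1, -0.6, -2.0]
gripper_width: 0.538
grasp_force: 62.0
```

servo_tool(motion=[-1,0,0,0,0,0.4,0,0,0,0,0.4,0,0,0,0,0.4,0,0,0,0,0.4,0,0,0,0])

```text
time: 24.48
tool_pos: [0.5934, 0.2374, 0.0168]
tool_rot: [-0.0, 0.998, -0.055, 0.0]
contact_force: [0.5, -0.1, -0.1]
gripper_width: 0.7
grasp_force: 0.0
```

servo_tool(motion=[0.4,0,0,-0.2,0,0.4,0,0,-0.5,0,0.4,0,0,-0.87,0,0.4,0,0,-0.87,0])

```text
time: 24.98
tool_pos: [0.5964, 0.2383, 0.1265]
tool_rot: [-0.002, 0.998, -0.055, 0.005]
contact_force: [0.3, -0.6, 0.1]
gripper_width: 0.699
grasp_force: 0.0
```

servo_tool(motion=[1,-0.09,0.37,0,0,1,-0.175,0.743,0,0])

```text
time: 25.22
tool_pos: [0.5614, 0.1503, 0.1197]
tool_rot: [0.0, 0.998, -0.055, -0.001]
contact_force: [0.3, 0.6, -0.2]
gripper_width: 0.996
grasp_force: 0.0
```

servo_tool(motion=[1,-0.09,0.37,0,0,1,-0.175,0.743,0,0])

```text
time: 25.48
tool_pos: [0.5304, 0.0635, 0.1196]
tool_rot: [0.0, 0.998, -0.055, -0.001]
contact_force: [0.5, -1.5, 0.6]
gripper_width: 1.002
grasp_force: 0.0
```

servo_tool(motion=[1,-0.09,0.37,0,0,1,-0.175,0.743,0,0,1,-0.175,0.743,0,0,1,-0.175,0.743,0,0])

```text
time: 25.98
tool_pos: [0.5007, -0.0212, 0.1202]
tool_rot: [-0.0, 0.998, -0.056, -0.0]
contact_force: [-0.4, 0.2, 0.6]
gripper_width: 1.003
grasp_force: 0.0
```

Run:
```python
from h import *
from jars import blobs
go(.5005,-.0205,.007,-6.3)
p,X=grab("wrist"); blobs(X,p)
```

```text
shift/120: [-0.002 -0.005  0.943] turn/45: -0.002 yaw now -6.4
cap [315. 252.] [ 0.5001 -0.0203] 0.0236 [153 153 154]
cap [232. 345.] [0.4441 0.0386] 0.024 [151 151 153]
cap [298. 440.] [0.3613 0.0079] 0.021 [ 28 128  57]
```

servo_tool(motion=[1,0,0,0.4,0,1,0,0,0.8,0,1,0,0,0.96,0,1,0,0,0.96,0,-1,0,0,0.96,0])

```text
time: 26.65
tool_pos: [0.5022, -0.021, 0.0068]
tool_rot: [0.0, 0.998, -0.055, 0.001]
contact_force: [-0.1, -0.2, 0.2]
gripper_width: 0.816
grasp_force: 0.0
```

servo_tool(motion=[-1,0,0,0,0,-1,0,0,0,0,-1,0,0,0,0,-1,0,0,0,0])

```text
time: 27.15
tool_pos: [0.5029, -0.0217, 0.0077]
tool_rot: [0.0, 0.998, -0.055, 0.002]
contact_force: [-0.1, 0.7, 6.2]
gripper_width: 0.543
grasp_force: 62.3
```

servo_tool(motion=[-1,0,0,-0.3,0,-1,0,0,-0.6,0,-1,0,0,-0.9,0,-1,0,0,-0.9,0])

```text
time: 27.65
tool_pos: [0.5034, -0.022, 0.1173]
tool_rot: [0.001, 0.998, -0.055, 0.004]
contact_force: [-0.1, 0.2, -0.1]
gripper_width: 0.539
grasp_force: 61.9
```

servo_tool(motion=[-1,0,-0.25,0,0,-1,0,-0.5,0,0,-1,0,-0.743,0,0])

```text
time: 28.02
tool_pos: [0.5096, 0.0679, 0.1116]
tool_rot: [0.0, 0.998, -0.056, -0.002]
contact_force: [0.3, -0.0, -1.0]
gripper_width: 0.541
grasp_force: 61.9
```

servo_tool(motion=[-1,0,-0.36,0,0,-1,0,-0.743,0,0])

```text
time: 28.28
tool_pos: [0.5196, 0.1565, 0.1116]
tool_rot: [0.0, 0.998, -0.056, -0.001]
contact_force: [0.6, -0.1, -0.9]
gripper_width: 0.542
grasp_force: 61.9
```

servo_tool(motion=[-1,0,-0.36,0,0,-1,0,-0.6,0,0,-1,0,-0.743,0,0,-1,0,-0.743,0,0])

```text
time: 28.78
tool_pos: [0.53, 0.2445, 0.1125]
tool_rot: [0.001, 0.998, -0.055, -0.001]
contact_force: [-0.2, -0.6, -1.2]
gripper_width: 0.539
grasp_force: 62.0
```

Run:
```python
from h import *
go(.5293,.2455,.0125,-6.3)
```

```text
shift/120: [-0.005 -0.009  0.833] turn/45: 0.0 yaw now -6.3
```

servo_tool(motion=[-1,0,-0.01,0.3,0,-1,0,-0.01,0.55,0,-1,0,-0.01,0.7,0,-1,0,-0.01,0.79,0,-1,0,-0.01,0.83,0])

```text
time: 29.4
tool_pos: [0.5311, 0.2452, 0.014]
tool_rot: [0.0, 0.998, -0.056, 0.0]
contact_force: [0.6, -0.3, -1.1]
gripper_width: 0.54
grasp_force: 62.0
```

servo_tool(motion=[-1,0,0,0,0,0.4,0,0,0,0,0.4,0,0,0,0,0.4,0,0,0,0,0.4,0,0,0,0])

```text
time: 30.02
tool_pos: [0.5309, 0.2456, 0.0143]
tool_rot: [-0.0, 0.998, -0.055, 0.0]
contact_force: [-0.7, 0.1, -0.2]
gripper_width: 0.703
grasp_force: 0.0
```

servo_tool(motion=[0.4,0,0,-0.2,0,0.4,0,0,-0.5,0,0.4,0,0,-0.87,0,0.4,0,0,-0.87,0])

```text
time: 30.52
tool_pos: [0.5339, 0.2465, 0.1237]
tool_rot: [-0.002, 0.998, -0.055, 0.004]
contact_force: [0.0, 0.1, 0.5]
gripper_width: 0.703
grasp_force: 0.0
```

servo_tool(motion=[1,-0.12,0.45,0,0,1,-0.257,0.896,0,0])

```text
time: 30.78
tool_pos: [0.4871, 0.1411, 0.1174]
tool_rot: [0.0, 0.999, -0.055, -0.001]
contact_force: [-0.2, -1.0, 0.3]
gripper_width: 0.998
grasp_force: 0.0
```

servo_tool(motion=[1,-0.12,0.45,0,0,1,-0.257,0.896,0,0,1,-0.257,0.896,0,0,1,-0.257,0.896,0,0])

```text
time: 31.28
tool_pos: [0.4455, 0.0387, 0.1179]
tool_rot: [-0.0, 0.998, -0.056, -0.0]
contact_force: [0.3, -0.2, 0.8]
gripper_width: 0.999
grasp_force: 0.0
```

Run:
```python
from h import *
from jars import blobs
go(.444,.0387,.007,-6.3)
p,X=grab("wrist"); blobs(X,p)
```

```text
shift/120: [-0.012  0.002  0.924] turn/45: -0.002 yaw now -6.4
cap [316. 254.] [0.4441 0.0385] 0.0235 [146 146 147]
cap [376. 382.] [0.3529 0.0094] 0.0237 [ 31 131  60]
```

servo_tool(motion=[1,-0.01,0,0.4,0,1,-0.01,0,0.8,0,1,-0.01,0,0.94,0,1,-0.01,0,0.94,0,-1,-0.01,0,0.94,0])

```text
time: 31.95
tool_pos: [0.4456, 0.0394, 0.0067]
tool_rot: [-0.0, 0.999, -0.055, 0.001]
contact_force: [1.1, -0.1, 0.2]
gripper_width: 0.816
grasp_force: 0.0
```

servo_tool(motion=[-1,0,0,0,0,-1,0,0,0,0,-1,0,0,0,0,-1,0,0,0,0])

```text
time: 32.45
tool_pos: [0.4463, 0.0387, 0.0075]
tool_rot: [-0.0, 0.998, -0.055, 0.002]
contact_force: [0.4, 0.7, 5.9]
gripper_width: 0.539
grasp_force: 62.3
```

servo_tool(motion=[-1,0,0,-0.3,0,-1,0,0,-0.6,0,-1,0,0,-0.9,0,-1,0,0,-0.9,0])

```text
time: 32.95
tool_pos: [0.4468, 0.0385, 0.1171]
tool_rot: [0.0, 0.998, -0.055, 0.004]
contact_force: [0.2, 0.1, -1.3]
gripper_width: 0.541
grasp_force: 61.9
```

servo_tool(motion=[-1,0,-0.25,0,0,-1,0,-0.6,0,0,-1,0,-0.895,0,0])

```text
time: 33.33
tool_pos: [0.4552, 0.1464, 0.1117]
tool_rot: [0.0, 0.998, -0.056, -0.001]
contact_force: [0.3, 0.3, -1.5]
gripper_width: 0.543
grasp_force: 62.0
```

servo_tool(motion=[-1,0,-0.36,0,0,-1,0,-0.7,0,0,-1,0,-0.895,0,0,-1,0,-0.895,0,0])

```text
time: 33.83
tool_pos: [0.4671, 0.2529, 0.1117]
tool_rot: [0.001, 0.999, -0.054, -0.001]
contact_force: [0.5, -0.1, -1.1]
gripper_width: 0.541
grasp_force: 62.0
```

Run:
```python
from h import *
go(.4667,.2524,.0125,-6.3)
```

```text
shift/120: [-0.     0.003  0.826] turn/45: 0.002 yaw now -6.2
```

servo_tool(motion=[-1,0,0,0.3,0,-1,0,0,0.55,0,-1,0,0,0.7,0,-1,0,0,0.79,0,-1,0,0,0.825,0])

```text
time: 34.45
tool_pos: [0.4683, 0.2519, 0.0144]
tool_rot: [0.0, 0.998, -0.056, -0.0]
contact_force: [0.5, -0.4, -0.4]
gripper_width: 0.539
grasp_force: 62.0
```

servo_tool(motion=[-1,0,0,0,0,0.4,0,0,0,0,0.4,0,0,0,0,0.4,0,0,0,0,0.4,0,0,0,0])

```text
time: 35.08
tool_pos: [0.4684, 0.2523, 0.0149]
tool_rot: [-0.0, 0.998, -0.055, 0.0]
contact_force: [0.4, 0.2, 0.4]
gripper_width: 0.701
grasp_force: 0.0
```

servo_tool(motion=[0.4,0,0,-0.2,0,0.4,0,0,-0.5,0,0.4,0,0,-0.87,0,0.4,0,0,-0.87,0])

```text
time: 35.58
tool_pos: [0.4712, 0.2534, 0.124]
tool_rot: [-0.002, 0.998, -0.055, 0.004]
contact_force: [0.6, 0.1, 0.3]
gripper_width: 0.701
grasp_force: 0.0
```

servo_tool(motion=[1,0.5,0,-0.5,0,1,0.9,0,-1,0,1,0.9,0,-1,0,1,0.9,0,-1,0,1,0.9,0,-1,0])

```text
time: 36.2
tool_pos: [0.574, 0.2401, 0.2363]
tool_rot: [0.001, 0.998, -0.055, -0.002]
contact_force: [-0.5, 0.1, -1.0]
gripper_width: 1.001
grasp_force: 0.0
```

```bash
cat > fit.py <<'E'
from h import *
from scipy.optimize import minimize
def platefit(X,z0,z1,c0,yaw0,save=None):
    """pose of 262x122 outline: minAreaRect of points inside a slightly enlarged expected rectangle minus knuckle side band"""
    z=X[...,2]; c=np.array(c0,float); a=np.radians(yaw0)
    for _ in range(4):
        x=np.array([np.cos(a),np.sin(a)]); y=np.array([-x[1],x[0]])
        d=X[...,:2]-c; u=d@x; v=d@y
        m=(z>z0)&(z<z1)&(abs(u)<.145)&(abs(v)<.072)&~((v>.050)&(abs(u)<.03))
        P=np.c_[u[m],v[m]]
        # edges: percentile extents in slices -> lines
        def edge(par,perp,sgn,lo,hi):
            s=[];t=[]
            for b in np.arange(lo,hi,.008):
                k=(par>=b)&(par<b+.008)
                if k.sum()>3: s.append(b+.004); t.append(sgn*np.max(sgn*perp[k]))
            s,t=np.array(s),np.array(t); 
            for _ in range(3):
                f=np.polyfit(s,t,1); r=t-np.polyval(f,s); g=abs(r)<=max(.0015,1.5*np.std(r)); s,t=s[g],t[g]
            return f
        e1=edge(P[:,0],P[:,1],1,-.12,.12); e2=edge(P[:,0],P[:,1],-1,-.12,.12)
        e3=edge(P[:,1],P[:,0],1,-.05,.05); e4=edge(P[:,1],P[:,0],-1,-.05,.05)
        c=c+x*(e3[1]+e4[1])/2+y*(e1[1]+e2[1])/2; a+=(e1[0]+e2[0])/2
    print('fit c',c.round(4),'yaw',np.degrees(a).round(2),'size',(e3[1]-e4[1]).round(4),(e1[1]-e2[1]).round(4),'edge slopes deg',np.degrees([e1[0],e2[0],-e3[0],-e4[0]]).round(2),len(P))
    return c,a
def ring(X,p,c0,z0,z1,r=.022):
    z=X[...,2]; k=(z>z0)&(z<z1)&(np.linalg.norm(X[...,:2]-c0,axis=-1)<r)&(p[...,0]>p[...,2]*1.8+20)
    Q=X[k][:,:2].astype(np.float32); print('ring n',len(Q),'encl',cv2.minEnclosingCircle(Q) if len(Q)>4 else '')
E
python3 - <<'E'
from fit import *
p,X=grab("wrist","w4"); print(toolT()[:3,3],yaw())
c,a=platefit(X,.053,.0605,(.5611,.2420),-6.3)
kn=c+.078*np.array([-np.sin(a),np.cos(a)]); print('knuckle pred',kn); ring(X,p,kn,.05,.0605)
z=X[...,2]
for xc in(-.095,-.032,.032,.095):
    q=c+xc*np.array([np.cos(a),np.sin(a)]); k=(np.linalg.norm(X[...,:2]-q,axis=-1)<.04)&(z>.041)&(z<.05); m=cv2.minEnclosingCircle(X[k][:,:2].astype(np.float32)); print(xc,k.sum(),np.median(z[k]),m, q)
E
```

```text
[0.57360747 0.24012721 0.23592256] -6.331984951092909
fit c [0.5614 0.2422] yaw -6.33 size 0.2622 0.1219 edge slopes deg [ 0.02 -0.02  0.34 -0.15] 6866
knuckle pred [0.56999123 0.31969438]
ring n 811 encl ((0.5702881813049316, 0.31696897745132446), 0.01640625298023224)
-0.095 2130 0.04428320449385115 ((0.46700069308280945, 0.2525040805339813), 0.040017616003751755) [0.46696805 0.25264795]
-0.032 2110 0.04426750014575334 ((0.5211467146873474, 0.24722766876220703), 0.03152719885110855) [0.5295837  0.24569957]
0.032 2472 0.044263728864695234 ((0.59262615442276, 0.23862135410308838), 0.023557933047413826) [0.59319325 0.23864091]
0.095 3058 0.04423836751529461 ((0.6668063402175903, 0.23043474555015564), 0.03223463147878647) [0.65580891 0.23169253]
```

View pics/w4.png

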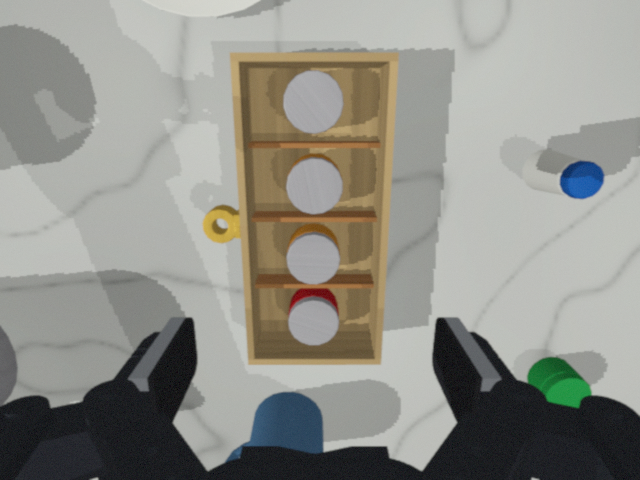

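All four jars stand in their cells: caps at (313,101), (314,185), (313,258) and (313,320). Next I'll fetch the lid.

servo_tool(motion=[1,0.05,0.48,0,-0.05,1,0.108,0.977,0,-0.114,1,0.108,0.977,0,-0.114])

```text
time: 36.62
tool_pos: [0.5738, 0.1194, 0.2366]
tool_rot: [0.0, 1.0, -0.013, -0.002]
contact_force: [-0.4, 1.4, -0.3]
gripper_width: 0.999
grasp_force: 0.0
```

servo_tool(motion=[1,0.01,0.5,0,0,1,0.03,1,0,0])

```text
time: 36.88
tool_pos: [0.5751, 0.0027, 0.2372]
tool_rot: [-0.0, 1.0, -0.009, -0.001]
contact_force: [0.5, -0.0, -0.3]
gripper_width: 0.995
grasp_force: 0.0
```

servo_tool(motion=[1,0.01,0.5,0,0,1,0.03,1,0,0])

```text
time: 37.12
tool_pos: [0.5765, -0.1178, 0.2373]
tool_rot: [-0.001, 1.0, -0.01, -0.001]
contact_force: [0.1, -0.2, 0.2]
gripper_width: 1.003
grasp_force: 0.0
```

servo_tool(motion=[1,0.01,0.5,0,0,1,0.03,0.97,0,0,1,0.03,0.97,0,0,1,0.03,0.97,0,0,1,0.03,0.97,0,0])

```text
time: 37.75
tool_pos: [0.5787, -0.2322, 0.2385]
tool_rot: [-0.0, 1.0, -0.01, -0.0]
contact_force: [0.1, 0.4, -0.5]
gripper_width: 0.999
grasp_force: 0.0
```

```bash
cat > lid.py <<'E'
from fit import *
p,X=grab("wrist"); z=X[...,2]
c,a=platefit(X,.022,.032,(.577,-.234),-1.2)
k=(z>.055)&(z<.068)&(np.linalg.norm(X[...,:2]-c,axis=-1)<.045); r=cv2.minAreaRect(X[k][:,:2].astype(np.float32)); print('knob',r,k.sum())
kn=c+.078*np.array([-np.sin(a),np.cos(a)]); print('knuckle',kn); ring(X,p,kn,.022,.032)
go(r[0][0],r[0][1],.034,np.degrees(a))
E
python3 lid.py
```

```text
fit c [ 0.5784 -0.2334] yaw -1.3 size 0.2605 0.1215 edge slopes deg [ 0.05 -0.05  0.16  0.15] 37916
knob ((0.5785174369812012, -0.23345603048801422), (0.017788046970963478, 0.05515919253230095), 88.49340057373047) 1499
knuckle [ 0.58018763 -0.15541547]
ring n 879 encl ((0.5800772309303284, -0.15950413048267365), 0.01848345436155796)
shift/120: [-0.002  0.01   1.707] turn/45: 0.004 yaw now -1.1
```

servo_tool(motion=[1,0,0.01,0.4,0.004,1,0,0.01,0.8,0.004,1,0,0.01,0.85,0.004])

```text
time: 38.17
tool_pos: [0.5761, -0.2328, 0.1325]
tool_rot: [-0.002, 1.0, -0.012, -0.004]
contact_force: [-0.2, 0.2, -0.2]
gripper_width: 1.002
grasp_force: 0.0
```

servo_tool(motion=[1,0,0,0.4,0,1,0,0,0.7,0,1,0,0,0.85,0,1,0,0,0.85,0,1,0,0,0.85,0])

```text
time: 38.8
tool_pos: [0.5803, -0.2362, 0.0376]
tool_rot: [0.001, 1.0, -0.012, 0.002]
contact_force: [-0.6, 0.2, 0.2]
gripper_width: 1.006
grasp_force: 0.0
```

servo_tool(motion=[-1,0,0,0,0,-1,0,0,0,0,-1,0,0,0,0,-1,0,0,0,0,-1,0,0,0,0])

```text
time: 39.42
tool_pos: [0.579, -0.2356, 0.0355]
tool_rot: [0.0, 1.0, -0.012, 0.0]
contact_force: [1.0, 1.0, 2.8]
gripper_width: 0.196
grasp_force: 60.5
```

```bash
python3 -c "
from h import *
print(toolT()[:3,3].round(4),yaw())
p,X=grab('wrist'); z=X[...,2]
"
```

```text
[ 0.579  -0.2356  0.0355] -1.4081696386171614
```

servo_tool(motion=[-1,0,0,-0.15,0,-1,0,0,-0.4,0,-1,0,0,-0.7,0,-1,0,0,-0.9,0])

```text
time: 39.98
tool_pos: [0.579, -0.2357, 0.1457]
tool_rot: [0.001, 1.0, -0.012, 0.001]
contact_force: [0.1, -0.3, -2.7]
gripper_width: 0.195
grasp_force: 59.8
```

servo_tool(motion=[-1,-0.02,-0.2,-0.2,0,-1,-0.03,-0.5,-0.4,0,-1,-0.05,-0.8,-0.42,0,-1,-0.06,-1,-0.42,0])

```text
time: 40.48
tool_pos: [0.5742, -0.1139, 0.1947]
tool_rot: [0.0, 1.0, -0.012, 0.0]
contact_force: [-0.3, -0.7, -3.2]
gripper_width: 0.2
grasp_force: 59.9
```

servo_tool(motion=[-1,-0.02,-0.35,0,0,-1,-0.04,-0.7,0,0,-1,-0.06,-1,0,0])

```text
time: 40.85
tool_pos: [0.5696, 0.0063, 0.1939]
tool_rot: [-0.0, 1.0, -0.012, -0.0]
contact_force: [0.3, 0.1, -2.4]
gripper_width: 0.2
grasp_force: 59.9
```

servo_tool(motion=[-1,-0.02,-0.35,0,0,-1,-0.04,-0.7,0,0,-1,-0.06,-1,0,0])

```text
time: 41.22
tool_pos: [0.5653, 0.1264, 0.1939]
tool_rot: [0.0, 1.0, -0.012, -0.0]
contact_force: [-0.1, -0.6, -1.8]
gripper_width: 0.199
grasp_force: 59.8
```

servo_tool(motion=[-1,-0.02,-0.3,0,0.04,-1,-0.04,-0.6,0,0.08,-1,-0.06,-0.85,0,0.111,-1,-0.06,-0.98,0,0.111,-1,-0.06,-0.98,0,0.111])

```text
time: 41.85
tool_pos: [0.5614, 0.2431, 0.1936]
tool_rot: [0.0, 0.998, -0.055, -0.0]
contact_force: [0.1, -1.0, -3.2]
gripper_width: 0.197
grasp_force: 59.8
```

servo_tool(motion=[-1,0,0,0,0,-1,0,0,0,0])

```text
time: 42.1
tool_pos: [0.5617, 0.2417, 0.1935]
tool_rot: [0.0, 0.998, -0.056, -0.0]
contact_force: [-0.0, 0.8, -2.4]
gripper_width: 0.2
grasp_force: 59.8
```

```bash
cat > held.py <<'E'
from fit import *
import sys
T=toolT(); p,X=grab("wrist",sys.argv[1] if len(sys.argv)>1 else None); z=X[...,2]
t=T[:3,3]; print('tool',t.round(4),yaw())
h=t[2]-.0734+.066+.0012   # plate top
c,a=platefit(X,h-.004,h+.004,t[:2],yaw())
kn=c+.078*np.array([-np.sin(a),np.cos(a)]); print('knuckle',kn); ring(X,p,kn,h-.004,h+.004)
k=abs(z-h)<.006; Q=X[k&(np.linalg.norm(X[...,:2]-c,axis=-1)<.05)]; print(len(Q),np.linalg.lstsq(np.c_[Q[:,:2]-c,np.ones(len(Q))],Q[:,2],rcond=None)[0] if len(Q)>9 else '', h)
E
python3 held.py w5
```

```text
tool [0.5617 0.2417 0.1935] -6.466902264355831
fit c [0.5939 0.2336] yaw -2.02 size 0.1608 0.1109 edge slopes deg [  7.73  -1.13  -1.13 -16.87] 99002
knuckle [0.59666715 0.31153935]
ring n 2034 encl ((0.5957866907119751, 0.31043779850006104), 0.021980177611112595)
43667 [-0.00121013  0.00037858  0.18440864] 0.18733429054143072
```

View pics/w5.png

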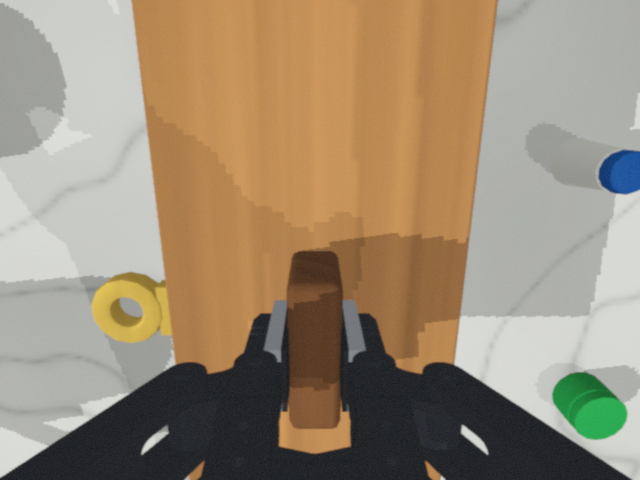

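The lid hangs level in the grip, with its knuckle at (131,308). I'll fit the ring and the plate's long edges.

```bash
cat > held.py <<'E'
from fit import *
from scipy.optimize import least_squares
B=np.array([.5614,.2422]); BA=np.radians(-6.33); BK=B+.078*np.array([-np.sin(BA),np.cos(BA)])
def held(top,knc,n="wrist",cy=None):
    """lid pose from its long edges and its knuckle's rim"""
    T=toolT(); p,X=grab(n); z=X[...,2]; t=T[:3,3]; a=np.radians(yaw()); c=t[:2].copy() if cy is None else np.array(cy)
    x=np.array([np.cos(a),np.sin(a)]); y=np.array([-x[1],x[0]]); d=X[...,:2]-c; u=d@x; v=d@y; on=abs(z-top)<.004
    F=[]
    for sg in(1,-1):
        s=[];e=[]
        for b in np.arange(.02,.12,.003):
            k=on&(u>=b)&(u<b+.003)&(abs(v)<.070)
            if k.sum()>20: s.append(b+.0015); e.append(sg*np.max(sg*v[k]))
        s,e=np.array(s),np.array(e)
        if len(s)<5: print('edge',sg,'not seen'); continue
        for _ in range(4):
            f=np.polyfit(s,e,1); r=e-np.polyval(f,s); g=abs(r)<max(.0007,1.5*r.std()); s,e=s[g],e[g]
        F.append(f); print('edge',sg,'slope deg',np.degrees(f[0]).round(2),'v at 0',f[1].round(4),len(s))
    if len(F)<2: return
    ay=a+(F[0][0]+F[1][0])/2; vc=(F[0][1]+F[1][1])/2
    k=(abs(z-top)<.0025)&(np.linalg.norm(X[...,:2]-knc,axis=-1)<.022)&(p[...,0]>p[...,2]*1.8+20)
    Q=X[k][:,:2]; q=(Q-Q.mean(0)); 
    # outer rim samples by angle, away from the neck
    m=np.array(knc,float)
    for _ in range(5):
        r=Q-m; th=np.arctan2(r@y,r@x); P=[]
        for b in np.radians(np.arange(-30,211,10)):
            kk=abs((th-b+np.pi)%(2*np.pi)-np.pi)<.09
            if kk.sum()>2: i=np.argmax(np.linalg.norm(r[kk],axis=1)); P.append(Q[kk][i])
        P=np.array(P); m=least_squares(lambda w:np.linalg.norm(P-w,axis=1)-.015,m,loss='soft_l1',f_scale=.0005).x
    print('ring pts',len(P),'res mm',(1e3*np.std(np.linalg.norm(P-m,axis=1)-.015)).round(2))
    yl=np.array([-np.sin(ay),np.cos(ay)]); c2=m-.078*yl
    print('lid yaw',np.degrees(ay).round(2),'knuckle',m.round(4),'centre from knuckle',c2.round(4),'lateral from edges',(c+y*vc).round(4),'tool',t.round(4),yaw().round(2))
    e=BK-m; print('knuckle error to box (world mm)',(1e3*e).round(2),'yaw err',np.degrees(BA-ay).round(2))
    dt=BA-ay; # rotate about TCP then shift
    r=m-t[:2]; Rm=np.array([[np.cos(dt),-np.sin(dt)],[np.sin(dt),np.cos(dt)]]); w=BK-(t[:2]+Rm@r)
    print('tool shift /120',((T[:3,:3].T@np.r_[w,0])/.12).round(3),'turn/45',(-np.degrees(dt)/45).round(3))
if __name__=="__main__": held(.1844,(.570,.3195))
E
python3 held.py
```

```text
edge 1 slope deg -0.08 v at 0 0.0614 31
edge -1 slope deg -0.16 v at 0 -0.06 31
ring pts 25 res mm 0.35
lid yaw -6.58 knuckle [0.57   0.3191] centre from knuckle [0.561  0.2416] lateral from edges [0.5618 0.2425] tool [0.5617 0.2418 0.1935] -6.46
knuckle error to box (world mm) [0.03 0.59] yaw err 0.25
tool shift /120 [ 0.003 -0.005 -0.   ] turn/45 -0.006
```

servo_tool(motion=[-1,0,0,0.25,-0.006,-1,0,0,0.5,-0.006,-1,0,0,0.7,-0.006,-1,0,0,0.8,-0.006,-1,0,0,0.8,-0.006])

```text
time: 42.82
tool_pos: [0.5611, 0.2423, 0.0968]
tool_rot: [0.0, 0.999, -0.054, -0.001]
contact_force: [-0.7, -0.1, -2.5]
gripper_width: 0.198
grasp_force: 59.8
```

servo_tool(motion=[-1,0,0,0,0,-1,0,0,0,0])

```text
time: 43.08
tool_pos: [0.5625, 0.243, 0.0991]
tool_rot: [-0.0, 0.999, -0.054, 0.001]
contact_force: [0.6, 1.0, -1.7]
gripper_width: 0.199
grasp_force: 59.8
```

```bash
python3 -c "
from held import *
z=toolT()[2,3]; print(z)
held(z-.0755+.066+.001,(.570,.3195))"
```

```text
0.09910239896597783
edge 1 slope deg 0.08 v at 0 0.0613 32
edge -1 slope deg -0.06 v at 0 -0.0601 32
ring pts 25 res mm 0.4
lid yaw -6.12 knuckle [0.5703 0.32  ] centre from knuckle [0.562  0.2424] lateral from edges [0.5626 0.2436] tool [0.5625 0.243  0.0991] -6.13
knuckle error to box (world mm) [-0.3  -0.23] yaw err -0.21
tool shift /120 [-0.005  0.002 -0.   ] turn/45 0.005
```

servo_tool(motion=[-1,-0.005,0,0.07,0.004,-1,-0.005,0,0.13,0.004,-1,-0.005,0,0.17,0.004,-1,-0.005,0,0.19,0.004,-1,-0.005,0,0.2,0.004])

```text
time: 43.75
tool_pos: [0.5609, 0.2428, 0.0755]
tool_rot: [0.0, 0.998, -0.055, -0.001]
contact_force: [-9.6, -2.2, 12.9]
gripper_width: 0.2
grasp_force: 61.9
```

servo_tool(motion=[-1,0,0,0,0,-1,0,0,0,0])

```text
time: 44.0
tool_pos: [0.5611, 0.2428, 0.0755]
tool_rot: [0.0, 0.998, -0.055, -0.0]
contact_force: [-5.7, -2.4, 8.0]
gripper_width: 0.2
grasp_force: 61.3
```

```bash
python3 -c "
from held import *
z=toolT()[2,3]; print(z)
held(.067,(.570,.3195))"
```

```text
0.07545037853453515
edge 1 slope deg 0.03 v at 0 0.0614 32
edge -1 slope deg 0.06 v at 0 -0.0602 32
ring pts 25 res mm 0.37
lid yaw -6.25 knuckle [0.5691 0.3199] centre from knuckle [0.5606 0.2423] lateral from edges [0.5611 0.2434] tool [0.5611 0.2428 0.0755] -6.3
knuckle error to box (world mm) [ 0.92 -0.14] yaw err -0.08
tool shift /120 [ 0.007  0.    -0.   ] turn/45 0.002
```

servo_tool(motion=[-1,0,0,-0.01,0,-0.4,0,0,-0.01,0,1,0,0,-0.01,0,1,0,0,-0.01,0,1,0,0,-0.01,0])

```text
time: 44.68
tool_pos: [0.561, 0.2428, 0.0746]
tool_rot: [0.0, 0.998, -0.055, 0.0]
contact_force: [-0.3, -0.5, 0.3]
gripper_width: 0.918
grasp_force: 0.0
```

servo_tool(motion=[1,0,0,-0.3,0,1,0,0,-0.6,0,1,0,0,-1,0,1,0,0,-1,0])

```text
time: 45.18
tool_pos: [0.5639, 0.2437, 0.2008]
tool_rot: [-0.002, 0.998, -0.055, 0.005]
contact_force: [-0.8, 0.0, 0.2]
gripper_width: 1.0
grasp_force: 0.0
```

servo_tool(motion=[1,0,0,-0.4,0,1,0,0,-0.4,0,1,0,0,-0.4,0])

```text
time: 45.55
tool_pos: [0.5606, 0.2427, 0.2416]
tool_rot: [0.0, 0.998, -0.055, -0.001]
contact_force: [0.4, 0.3, -0.9]
gripper_width: 1.001
grasp_force: 0.0
```

```bash
python3 -c "
from held import *
held(.0672,(.570,.3195),cy=B)
p,X=grab('wrist','w6'); platefit(X,.0625,.0715,B,-6.33)"
```

```text
edge 1 slope deg 0.09 v at 0 0.0619 34
edge -1 slope deg -0.03 v at 0 -0.0592 34
ring pts 25 res mm 0.66
lid yaw -6.28 knuckle [0.5695 0.3193] centre from knuckle [0.561  0.2418] lateral from edges [0.5615 0.2435] tool [0.5606 0.2427 0.2416] -6.31
knuckle error to box (world mm) [0.49 0.4 ] yaw err -0.05
tool shift /120 [ 0.003 -0.004 -0.   ] turn/45 0.001
fit c [0.5608 0.2436] yaw -6.26 size 0.2616 0.1218 edge slopes deg [ 0.05 -0.05  0.12 -0.23] 46849
```

View pics/w6.png

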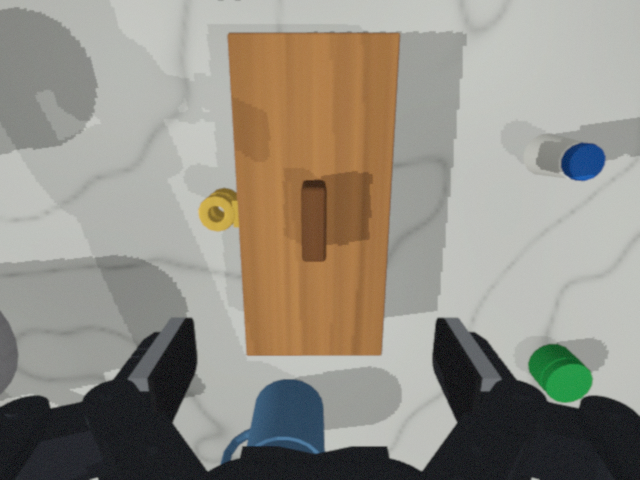

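The lid sits squarely, with the two knuckles within about 1.5 mm of each other. Next is the pin.

servo_tool(motion=[1,-0.13,0.47,0,0,1,-0.261,0.945,0,0])

```text
time: 45.9
tool_pos: [0.5161, 0.1326, 0.2405]
tool_rot: [0.0, 0.999, -0.054, -0.002]
contact_force: [0.3, -0.4, 0.4]
gripper_width: 0.997
grasp_force: 0.0
```

servo_tool(motion=[1,-0.13,0.47,0,0,1,-0.261,0.945,0,0])

```text
time: 46.15
tool_pos: [0.4722, 0.0229, 0.2409]
tool_rot: [0.0, 0.999, -0.055, -0.001]
contact_force: [0.7, -0.7, 0.2]
gripper_width: 0.997
grasp_force: 0.0
```

servo_tool(motion=[1,-0.13,0.47,0,0,1,-0.261,0.945,0,0])

```text
time: 46.4
tool_pos: [0.4287, -0.0863, 0.2411]
tool_rot: [-0.0, 0.998, -0.055, -0.001]
contact_force: [0.7, 0.6, -0.1]
gripper_width: 1.001
grasp_force: 0.0
```

servo_tool(motion=[1,-0.13,0.47,0,0,1,-0.261,0.945,0,0])

```text
time: 46.65
tool_pos: [0.3851, -0.1955, 0.2412]
tool_rot: [-0.001, 0.998, -0.055, -0.001]
contact_force: [0.3, 0.3, 0.4]
gripper_width: 1.0
grasp_force: 0.0
```

servo_tool(motion=[1,-0.13,0.47,0,0,1,-0.261,0.945,0,0,1,-0.261,0.945,0,0,1,-0.261,0.945,0,0,1,-0.261,0.945,0,0])

```text
time: 47.28
tool_pos: [0.3434, -0.3023, 0.2421]
tool_rot: [-0.0, 0.999, -0.054, -0.0]
contact_force: [0.7, 0.6, 0.8]
gripper_width: 1.0
grasp_force: 0.0
```

Run:
```python
from h import *
p,X=grab("wrist","w7"); z=X[...,2]; q=p.astype(int)
k=(q[...,0]>90)&(q[...,1]<70)&(q[...,2]<70)&(z>.076)&(z<.087); Q=X[k][:,:2].astype(np.float32); c,r=cv2.minEnclosingCircle(Q); print('head',c,r,len(Q),np.median(z[k]),Q.mean(0))
go(c[0],c[1],.048,-6.3)
```

```text
head (0.34138810634613037, -0.3033750653266907) 0.01206067856401205 716 0.08020850850735903 [ 0.34198713 -0.30355576]
shift/120: [-0.017  0.011  1.619] turn/45: 0.003 yaw now -6.2
```

View pics/w7.png

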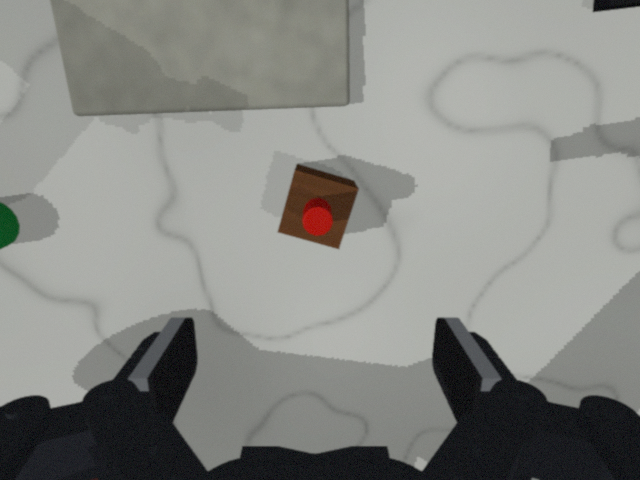

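The pin's red head is at (317,218) on its stand, and nothing nearby looks like it. I'm going down to grip it.

servo_tool(motion=[1,-0.017,0.011,0.4,0,1,-0.017,0.011,0.85,0,1,-0.017,0.011,0.85,0,1,-0.017,0.011,0.85,0,1,-0.017,0.011,0.85,0])

```text
time: 47.95
tool_pos: [0.3423, -0.306, 0.1439]
tool_rot: [0.002, 0.998, -0.055, 0.002]
contact_force: [-0.6, -0.6, 0.8]
gripper_width: 1.0
grasp_force: 0.0
```

Run:
```python
from h import *
p,X=grab("wrist"); z=X[...,2]; q=p.astype(int)
k=(q[...,0]>90)&(q[...,1]<70)&(q[...,2]<70)&(z>.078)&(z<.087); Q=X[k][:,:2].astype(np.float32); c,r=cv2.minEnclosingCircle(Q); print('head',c,r,len(Q),np.median(z[k]),Q.mean(0))
go(c[0],c[1],.048,-6.3)
```

```text
head (0.3415287137031555, -0.30351775884628296) 0.01208593137562275 1375 0.08018909378472622 [ 0.34193227 -0.30365002]
shift/120: [-0.01  -0.022  0.797] turn/45: 0.0 yaw now -6.3
```

servo_tool(motion=[1,-0.005,-0.015,0.4,0,1,-0.005,-0.015,0.7,0,1,-0.005,-0.015,0.8,0,1,-0.005,-0.015,0.8,0,1,-0.005,-0.015,0.8,0])

```text
time: 48.62
tool_pos: [0.3416, -0.3042, 0.0468]
tool_rot: [0.001, 0.998, -0.055, 0.001]
contact_force: [-0.7, -0.2, 0.2]
gripper_width: 0.999
grasp_force: 0.0
```

servo_tool(motion=[-1,0,0,0,0,-1,0,0,0,0,-1,0,0,0,0,-1,0,0,0,0,-1,0,0,0,0])

```text
time: 49.25
tool_pos: [0.3407, -0.3031, 0.0451]
tool_rot: [0.0, 0.998, -0.055, 0.0]
contact_force: [0.2, -0.3, 2.8]
gripper_width: 0.264
grasp_force: 58.7
```

servo_tool(motion=[-1,0,0,-0.2,0,-1,0,0,-0.5,0,-1,0,0,-0.9,0,-1,0,0,-0.9,0])

```text
time: 49.75
tool_pos: [0.3422, -0.3049, 0.1572]
tool_rot: [0.003, 0.998, -0.055, 0.003]
contact_force: [-0.5, 0.5, -0.3]
gripper_width: 0.262
grasp_force: 60.0
```

servo_tool(motion=[-1,0.05,-0.2,-0.15,0,-1,0.13,-0.5,-0.3,0,-1,0.22,-0.895,-0.3,0])

```text
time: 50.12
tool_pos: [0.3789, -0.1985, 0.1889]
tool_rot: [0.0, 0.998, -0.056, 0.0]
contact_force: [1.5, 0.1, -0.7]
gripper_width: 0.265
grasp_force: 60.0
```

servo_tool(motion=[-1,0.11,-0.45,0,0,-1,0.22,-0.895,0,0])

```text
time: 50.38
tool_pos: [0.4161, -0.0932, 0.1871]
tool_rot: [-0.0, 0.998, -0.055, -0.001]
contact_force: [0.5, -0.3, 0.1]
gripper_width: 0.266
grasp_force: 60.0
```

servo_tool(motion=[-1,0.11,-0.45,0,0,-1,0.22,-0.895,0,0])

```text
time: 50.62
tool_pos: [0.4541, 0.0107, 0.187]
tool_rot: [-0.0, 0.998, -0.055, -0.001]
contact_force: [1.0, 0.1, 0.4]
gripper_width: 0.265
grasp_force: 60.0
```

servo_tool(motion=[-1,0.11,-0.45,0,0,-1,0.22,-0.895,0,0])

```text
time: 50.88
tool_pos: [0.4921, 0.1145, 0.1868]
tool_rot: [0.0, 0.998, -0.055, -0.001]
contact_force: [0.5, -1.2, 0.1]
gripper_width: 0.264
grasp_force: 60.0
```

servo_tool(motion=[-1,0.11,-0.45,0,0,-1,0.22,-0.895,0,0])

```text
time: 51.12
tool_pos: [0.5302, 0.2181, 0.1866]
tool_rot: [0.001, 0.998, -0.055, -0.001]
contact_force: [1.2, -0.7, 0.3]
gripper_width: 0.26
grasp_force: 60.0
```

servo_tool(motion=[-1,0.11,-0.45,0,0,-1,0.18,-0.7,0,0,-1,0.22,-0.895,0,0,-1,0.22,-0.895,0,0,-1,0.22,-0.895,0,0])

```text
time: 51.75
tool_pos: [0.568, 0.3195, 0.1872]
tool_rot: [0.001, 0.998, -0.055, -0.001]
contact_force: [0.7, -0.9, -0.7]
gripper_width: 0.264
grasp_force: 60.0
```

```bash
cat > pin.py <<'E'
from held import *
import sys
T=toolT(); t=T[:3,3]; p,X=grab("wrist",sys.argv[1]); z=X[...,2]; q=p.astype(int)
h=t[2]+.036
k=(q[...,0]>90)&(q[...,1]<70)&(q[...,2]<70)&(np.linalg.norm(X[...,:2]-t[:2],axis=-1)<.03); 
zt=np.percentile(z[k],95); k&=z>zt-.003; Q=X[k][:,:2].astype(np.float32); c,r=cv2.minEnclosingCircle(Q); print('head',np.round(c,4),round(r,4),len(Q),zt,h,'tool',t.round(4),yaw())
y=(q[...,0]>q[...,2]*1.8+20)&(q[...,1]>90)&(np.linalg.norm(X[...,:2]-BK,axis=-1)<.022)&(abs(z-.067)<.003); print('lid knuckle seen',y.sum(),cv2.minEnclosingCircle(X[y][:,:2].astype(np.float32)) if y.sum()>5 else '')
tgt=np.array([.5697,.3200]); d=tgt-np.array(c)
print('shift/120 by head',(T[:3,:3].T@np.r_[d,0]/.12).round(3)); go(.569,.3203,.0675,-6.3)
E
python3 pin.py w8
```

```text
head [0.5722 0.3129] 0.0196 3812 0.2230087423806401 0.22320300826136866 tool [0.568  0.3195 0.1872] -6.344117963179905
lid knuckle seen 1524 ((0.5695199370384216, 0.31596216559410095), 0.01932174153625965)
shift/120 by head [-0.027 -0.056 -0.   ]
shift/120: [ 0.008 -0.01   1.001] turn/45: -0.001 yaw now -6.3
```

View pics/w8.png

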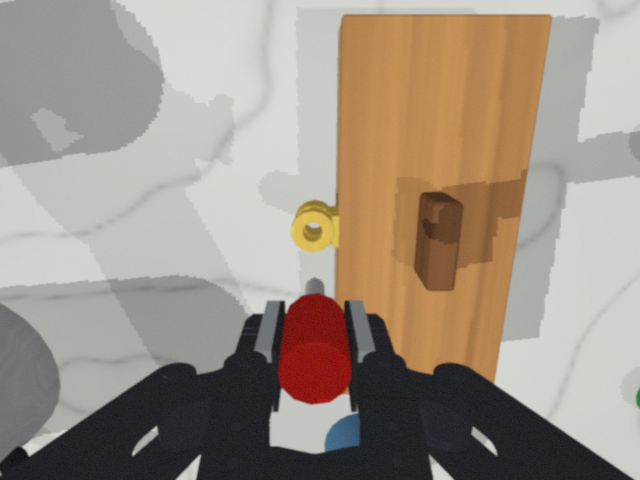

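The pin hangs upright with its tip at (314,283) and the lid knuckle ring at (314,230). I'll refine head and ring.

```bash
cat > pin2.py <<'E'
from held import *
TG=np.array([.5697,.3200])
def cfit(P,r,m): return least_squares(lambda w:np.linalg.norm(P-w,axis=1)-r,m,loss='soft_l1',f_scale=.0005).x
def rim(Q,m,lo,hi,r,T):
    m=np.array(m,float); x=T[:2,0]; y=np.array([-x[1],x[0]])
    for _ in range(6):
        d=Q-m; th=np.degrees(np.arctan2(d@y,d@x)); P=[]
        for b in range(lo,hi,10):
            k=abs((th-b+180)%360-180)<5
            if k.sum()>1: P.append(Q[k][np.argmax(np.linalg.norm(d[k],axis=1))])
        P=np.array(P); m=cfit(P,r,m)
    return m,len(P),1e3*np.std(np.linalg.norm(P-m,axis=1)-r)
def run():
    T=toolT(); t=T[:3,3]; p,X=grab("wrist"); z=X[...,2]; q=p.astype(int)
    k=((q[...,0]>110)&(q[...,1]<50)&(q[...,2]<50)&(np.linalg.norm(X[...,:2]-t[:2],axis=-1)<.016)&(abs(z-t[2]-.0362)<.0025)).astype(np.uint8)
    n,L,st,c=cv2.connectedComponentsWithStats(k); k=L==1+np.argmax(st[1:,4]); Q=X[k][:,:2]
    m,n,e=rim(Q,t[:2],-180,180,.012,T); print('head',m.round(4),n,e.round(2),k.sum(),'tool',t.round(4),'head-tool',(1e3*(m-t[:2])).round(2))
    y=(q[...,0]>q[...,2]*1.8+20)&(q[...,1]>90)&(np.linalg.norm(X[...,:2]-BK,axis=-1)<.022)&(abs(z-.067)<.0025)
    if y.sum()>100: r,n,e=rim(X[y][:,:2],BK,-30,211,.015,T); print('lid ring',r.round(4),n,e.round(2))
    d=TG-m; print('shift/120 to',TG,(T[:3,:3].T@np.r_[d,0]/.12).round(3),'z',((t[2]-.0675)/.12).round(3))
    return T
if __name__=="__main__":
    T=run(); print('tip by pixel', pix2plane("wrist",(314,279),T[2,3]-.041,T).round(4))
E
python3 pin2.py
```

```text
head [0.5697 0.3199] 36 0.28 3616 tool [0.5681 0.3193 0.1876] head-tool [1.59 0.55]
lid ring [0.5696 0.32  ] 25 0.54
shift/120 to [0.5697 0.32  ] [-0.    -0.001 -0.   ] z 1.001
tip by pixel [[0.5688 0.3201]]
```

servo_tool(motion=[-1,0,0,0.2,0,-1,0,0,0.4,0,-1,0,0,0.55,0,-1,0,0,0.6,0,-1,0,0,0.6,0])

```text
time: 52.48
tool_pos: [0.5688, 0.3201, 0.1167]
tool_rot: [0.0, 0.998, -0.055, -0.0]
contact_force: [-0.6, -0.2, -0.4]
gripper_width: 0.266
grasp_force: 60.0
```

servo_tool(motion=[-1,0,0,0,0,-1,0,0,0,0,-1,0,0,0,0])

```text
time: 52.85
tool_pos: [0.569, 0.3205, 0.1174]
tool_rot: [-0.0, 0.998, -0.055, 0.0]
contact_force: [0.2, -0.3, -0.4]
gripper_width: 0.265
grasp_force: 60.0
```

```bash
python3 pin2.py
```

```text
head [0.5707 0.321 ] 36 0.24 3604 tool [0.569  0.3205 0.1174] head-tool [1.64 0.49]
lid ring [0.5694 0.3203] 21 0.48
shift/120 to [0.5697 0.32  ] [-0.007  0.009 -0.   ] z 0.416
tip by pixel [[0.5698 0.3213]]
```

servo_tool(motion=[-1,-0.007,0.008,0.03,0,-1,-0.007,0.008,0.08,0,-1,-0.007,0.008,0.13,0,-1,-0.007,0.008,0.18,0,-1,-0.007,0.008,0.22,0])

```text
time: 53.52
tool_pos: [0.5676, 0.3193, 0.0896]
tool_rot: [0.0, 0.998, -0.055, -0.0]
contact_force: [-0.1, 0.3, -1.3]
gripper_width: 0.265
grasp_force: 60.0
```

servo_tool(motion=[-1,0,0,0.04,0,-1,0,0,0.09,0,-1,0,0,0.14,0,-1,0,0,0.18,0,-1,0,0,0.19,0])

```text
time: 54.15
tool_pos: [0.5675, 0.3194, 0.0672]
tool_rot: [0.0, 0.998, -0.055, -0.0]
contact_force: [-1.1, -0.7, 2.5]
gripper_width: 0.269
grasp_force: 60.2
```

servo_tool(motion=[-1,0,0,0,0,0.1,0,0,-0.01,0,0.1,0,0,-0.01,0,0.1,0,0,-0.01,0,0.1,0,0,-0.01,0])

```text
time: 54.78
tool_pos: [0.5678, 0.3195, 0.0688]
tool_rot: [-0.0, 0.998, -0.055, 0.0]
contact_force: [-0.7, 0.2, -0.1]
gripper_width: 0.551
grasp_force: 0.0
```

servo_tool(motion=[0.1,0,0,-0.2,0,0.1,0,0,-0.5,0,0.1,0,0,-0.95,0,0.1,0,0,-0.95,0])

```text
time: 55.28
tool_pos: [0.571, 0.3208, 0.1898]
tool_rot: [-0.003, 0.998, -0.055, 0.005]
contact_force: [0.5, 0.5, -0.6]
gripper_width: 0.553
grasp_force: 0.0
```

servo_tool(motion=[1,0,0.4,-0.4,0,1,0,0.6,-0.5,0,1,0,0.6,-0.5,0,1,0,0.6,-0.5,0,1,0,0.6,-0.5,0])

```text
time: 55.9
tool_pos: [0.5592, 0.2484, 0.2409]
tool_rot: [0.0, 0.999, -0.055, -0.001]
contact_force: [0.3, 0.3, 0.3]
gripper_width: 0.999
grasp_force: 0.0
```

Run:
```python
from pin2 import *
p,X=grab("wrist","w9"); z=X[...,2]; q=p.astype(int)
k=(q[...,0]>110)&(q[...,1]<60)&(q[...,2]<60)&(z>.085)&(z<.12)&(np.linalg.norm(X[...,:2]-TG,axis=-1)<.03); k&=z>np.percentile(z[k],90)-.004
m,n,e=rim(X[k][:,:2],TG,-180,180,.012,toolT()); print('head',m.round(4),n,e.round(2),k.sum(),'z top',np.median(z[k]),'expected .102+.0012')
platefit(X,.0625,.0715,B,-6.33)
for l in("shaker","mug"): print(l,[(r['p'],r['pixel']) for r in regs("wrist",l,2)])
```

```text
head [0.5696 0.3193] 36 0.41 758 z top 0.10228500564287576 expected .102+.0012
fit c [0.5607 0.2435] yaw -6.29 size 0.2606 0.1217 edge slopes deg [ 0.05 -0.05  0.09  0.03] 46946
shaker [(0.84, [570.7, 154.2]), (0.74, [315.2, 184.3])]
mug [(0.94, [294.3, 422.5])]
```

View pics/w9.png

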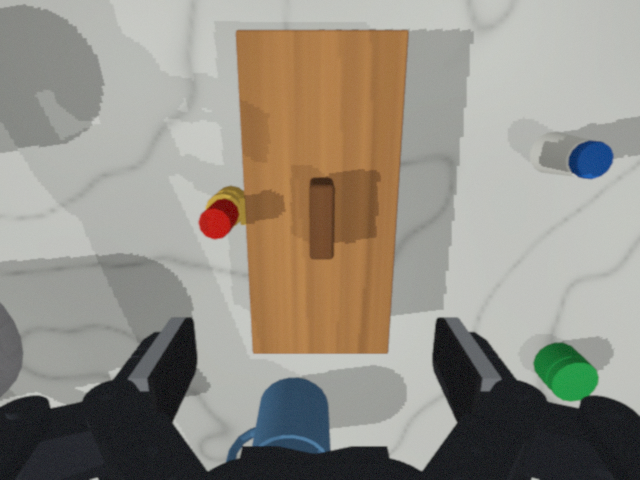

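The pin head at (218,218) is down on the lid knuckle: its top is at 102 mm, as it should be. The lid is square, and the mug at (293,422) and shaker at (590,159) are standing. Handing in.

```bash
python3 -c "
from plant import job_done
print(job_done())"
```

```text
the job is handed in; nothing more can be done
None
```

I handed the job in at about 56 s, and the last wrist picture shows it complete: all four jars were packed upright, the lid is back with its knuckles in line to about 2 mm, the pin is seated to its head, and the shaker and mug are standing; the hand-in gave back no verdict.

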